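# Key a throwing bat onto the potter's wheel

## Robot

A 7-joint arm with a two-finger parallel gripper is mounted at the origin on the work surface. World frame = base frame: x ahead of the robot, y to its left, z up, the work surface at z = 0. Lengths are in m, angles in rad, forces in N, time in s.
With the tool pointing down it reaches from about 0.4 to 0.85 m from the base axis. Payload 10.4 kg.
Tool frame: the origin (TCP) lies midway between the tips of the shut fingers; the grasp point (between the pads) lies 19 mm behind it; y points along the fingers, x is the direction in which the jaws open and shut, and the axes are right-handed (so a half turn about y gives the same grasp; the last joint's range is limited). The gripper opens to 87 mm and grips with 3 to 60 N. Pads are 19 mm wide; open, the fingers measure 117 mm over their backs; the gripper's body (75 mm by 190 mm) begins 51 mm behind the grasp point.
Start: joints at [1.079, 0.332, -0.065, 1.46, 0.022, 1.35, -0.088], TCP at [0.282, -0.558, 0.183] pointing down, gripper open.
Joint ranges: [-2.6, 2.6], [-0.5, 2.12], [-1.47, 1.34], [0.16, 2.42], [-1.27, 4.41], [0.06, 2.06], [-2.6, 2.6]. Speed limits (rad/s): [2.22, 2.22, 2.79, 2.79, 3.14, 3.14, 3.14].

## Interface

Orientations are given as a unit quaternion [x, y, z, w].
In Python, from bench import * gives the robot as it stands.
- The arm moves only by the tool jog_arm, never from a script. Its argument "commands" is a list of rows, each an object with "translation": the shift along the world's x, y, z in mm, a list of three; "twist": the turn about the world's z in rad. A call has 1 to 20 rows; each row shifts and turns the commanded pose from where the row before left it; what a row does not reach is not made up. A row lasts 1/10 s, in which the tool goes at most 50 mm and 8.59 degrees, less where a joint would pass 70% of its speed; a pose out of reach is approached as far as the arm can. A call is refused whole if a number of a shift passes 50 or a number of a turn 0.15, either way. A call with a gripper value outside its range is refused whole. "grip" is the closure, from 0 (fully open) to 1 (shut), set as the call begins (left out, the last holds). The fingers move at their own pace and stop on an object; "grip_force" is the grip in N (left out, the last holds). Time passes only in rows, so rows that do not move let the fingers close. It gives the time, the measured TCP pose, the force and the opening at its end, in the units of the state.
- read_state(): the state, without advancing time (a new reading comes with each control period).
- camera(name): name is "scene" or "side" or "wrist"; returns a dict with "img" (420x560x3 uint8, red, green, blue), "fx", "fy", "cx", "cy" (pixels), "cam_to_world" (4x4, takes a point from camera to world coordinates). Camera axes: x right, y down, z forward; pixel columns grow to the right and rows downward; lengths in m; the calibration is good to about 2 mm. A picture is of the moment at which its call begins. There is no depth.
- close_job(): hands the job in, once; it reports no verdict.
The state is a dict: "time": time; "joint_positions": joint angles; "joint_vel": joint speeds; "joint_torque": joint torques, N m; "ee_pos": TCP position; "eef_rot": TCP orientation; "ft_force": force on the tool from outside, world axes, zero at the start; "torque": the same for the moment, N m; "width": finger opening in m.
Only numpy, scipy, OpenCV 4.12 (cv2) and the standard library are available. Lean on these libraries where they do the work, as an engineer would, in place of code of your own. Each camera call takes 0.05 s, during which the arm holds its last target.

## Task

The round plywood bat on the potter's wheel is sitting up on the catches of the centre stud, and the notch in its rim is not over the drive peg. Push the bat round on the stud by fingertip (its two slots are there for that) until the notch stands over the peg, then press it down until it lies fully home, flat on the wheel head with the peg in the notch. Do not lift the bat or take it off the stud, leave the other things where they are, and move clear.

Things in the scene. Friction and masses are not known exactly. Their poses are not given: they have to be found in the camera images.
- wheel: the table-top potter's wheel: a white housing 330 mm (its x) by 470 mm (its y, from -175 to +295 mm), its top 88 mm above the table, with a round grey splash pan 304 mm wide round the wheel head, rim 122 mm above the table. It stands firm. Origin on the table under the spindle.
- head: the wheel head: a flat aluminium disc 232 mm across, stopped at any angle; it does not turn (the drive holds it). Origin at the centre of its flat upper face, 150 mm above the table; z up; its x axis points to the drive peg. From its centre rises a steel stud 36 mm thick and 17 mm high, with three small sprung balls in its side that hold the bat up until it is pressed.
- peg (a point): the top of the drive peg: a dark steel pin 14 mm thick with a domed end that stands 8 mm above the wheel head, 102 mm from the centre of the head. It stands partly under the bat's edge; its outer 9 mm show beyond the bat's rim.
- bat: the bat: a loose plywood disc 200 mm across, 18 mm thick, 0.3 kg, with a 38 mm hole round the stud. Origin at the centre of its underside, z up, its x axis points to the notch. At first it rests on the stud's sprung balls, its underside 9 mm above the wheel head; there it turns either way at the least push, rocks if pressed at the side, and may lean 2 to 3 degrees.
- middle (a point): the centre of the bat's middle hole, at its upper face. Solid wood from 19 to 46 mm from here all round. With notch over peg, pressing down there (best on both sides of the hole at once, or each in turn) with 5 to 15 N makes the bat snap down past the balls; home, its underside lies on the head and its top is 18 mm above it. Elsewhere the peg stops it.
- notch (a point): the notch in the bat's rim, a rectangular cut open to the rim, 17 mm wide and 10 mm deep, through the full thickness. The point lies at its mouth, level with the underside, 102 mm from the bat's centre: over the peg when the bat is keyed.
- slot_a (a point): the middle of one finger slot, at the bat's upper face, 65 mm from the bat's centre, 90 degrees counter-clockwise (seen from above) from the notch. The slot goes right through; it is curved about the bat's centre, from 46 to 84 mm from the centre (38 mm wide), and spans 60 degrees (about 65 mm long), with radial end walls. Below it lies the flat wheel head.
- slot_b (a point): the middle of the other finger slot, like the first, 90 degrees clockwise from the notch.
- water_pot: a small terracotta cup, 68 mm wide and 70 mm tall, standing on the wheel's white housing; origin at the centre of its underside
- rib: a flat wooden throwing rib, 45 x 80 x 6 mm, lying on the wheel's white housing; origin at the centre of its underside
- knife: a wooden modelling knife about 175 mm long and 14 mm wide, lying on the wheel's white housing; origin at the centre of its underside
- rolling_pin: a wooden rolling pin, 410 mm long with its handles, barrel 52 mm thick, lying on the table along its own x; origin below its middle on the table
- slip_tub: a white plastic tub of slip, 105 x 150 x 60 mm, with a brush in it, on the table; origin at the centre of its underside
- bowl: a white ceramic bowl, 130 mm wide and 60 mm tall, on the table; origin at the centre of its underside
- tool_jar: a blue ceramic jar of modelling tools, 80 mm wide, 100 mm tall (the tools reach to 170 mm), on the table; origin at the centre of its underside
Things that resemble listed ones, but are neither listed nor needed, are in the scene too. What is meant by the bat is not black, and is the smaller of those in its own colour.

How it is judged:
By the outcome, as a careful person would: the job done as asked, in the order asked, and still so for the second after the job is handed in, with the robot touching nothing.
It also fails if it takes over 54 s, if anything falls off the work surface, if the arm or the gripper's body presses on something with over 40 N, if the wrist force passes 120 N, or if a joint passes its speed limit or range.

## Working session

There is one attempt and no reset: what is moved stays moved. The work goes in short steps, Python scripts to look and compute and a tool call to move; the robot and the scene stay as the last step left them, time stands still between calls to the robot, and variables do not carry over. Pictures are saved under pics/ and viewed, and the job is handed in when it is done.

Besides the shell and the picture viewer there is one more tool, called after ">>>" in YAML: its name, and indented under it one key for each argument. jog_arm: Moves the arm, as the interface text tells. Its arguments: {"type":"object","properties":{"commands":{"type":"array"},"grip":{"type":"number"},"grip_force":{"type":"number"}},"required":["commands"]}

```bash
mkdir -p pics; ls
cat > h.py <<'E'
from bench import *
import numpy as np, cv2, pickle
def snap(n,tag):
    c=camera(n); cv2.imwrite(f'pics/{tag}.png',c['img'][:,:,::-1]); pickle.dump(c,open(f'pics/{tag}.pkl','wb')); return c
def ray(c,u,v,z):
    T=np.array(c['cam_to_world']); d=T[:3,:3]@np.array([(u-c['cx'])/c['fx'],(v-c['cy'])/c['fy'],1]); o=T[:3,3]
    return o+d*(z-o[2])/d[2]
def proj(c,p):
    T=np.array(c['cam_to_world']); q=T[:3,:3].T@(np.array(p)-T[:3,3]); return c['fx']*q[0]/q[2]+c['cx'],c['fy']*q[1]/q[2]+c['cy']
E
python3 - <<'E'
from h import *
for n in ['scene','side','wrist']:
    c=snap(n,n+'0'); print(n,c['fx'],c['cx'],c['cy'],np.round(c['cam_to_world'],3).tolist())
print(read_state())
E
```

```text
pics
scene 479.0414998712102 276.448624940835 204.0641703893771 [[-0.486, 0.588, -0.647, 1.376], [0.874, 0.338, -0.35, 0.457], [0.013, -0.735, -0.678, 1.076], [0.0, 0.0, 0.0, 1.0]]
side 419.0413056387733 283.3893019777427 204.62310210086565 [[-0.994, -0.074, 0.075, 0.376], [-0.104, 0.599, -0.794, 1.012], [0.014, -0.797, -0.604, 0.911], [0.0, 0.0, 0.0, 1.0]]
wrist 292.5465614385047 278.09463330657087 204.3210664340586 [[0.452, -0.852, -0.263, 0.354], [-0.892, -0.432, -0.132, -0.522], [-0.001, 0.295, -0.956, 0.385], [0.0, 0.0, 0.0, 1.0]]
{'time': 0.15, 'joint_positions': array([ 1.07939905,  0.33272207, -0.06468523,  1.46075631,  0.02161272,
        1.34992253, -0.08855975]), 'joint_vel': array([-0.00054422, -0.00431779,  0.0018378 , -0.00107559,  0.00048799,
        0.00096045, -0.00110769]), 'joint_torque': array([ 9.24802443e-04, -6.23633623e+01,  2.48044822e-02, -3.90139568e+01,
       -6.12665433e-02,  3.71549511e-02,  1.09269772e-04]), 'ee_pos': array([ 0.28221054, -0.5572668 ,  0.18273582]), 'eef_rot': array([-0.60226058,  0.37056109, -0.36986731,  0.6026316 ]), 'ft_force': array([-0.59288078, -0.18083493, -0.4790785 ]), 'torque': array([ 0.03209649,  0.01453964, -0.04816193]), 'width': 0.08709233505392004}
```

View pics/scene0.png

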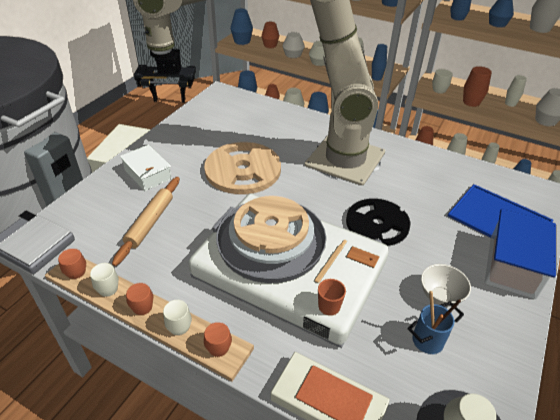

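View pics/side0.png

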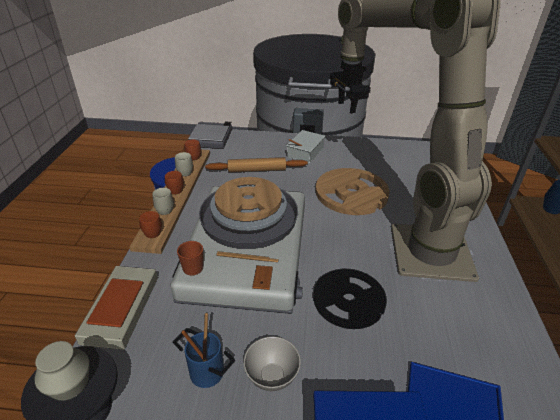

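View pics/wrist0.png

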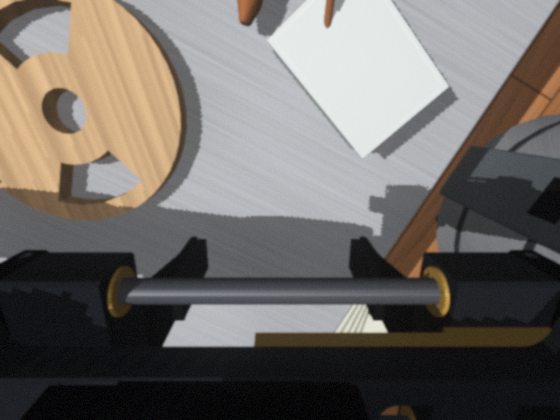

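The scene view shows the bat on the wheel at about (271,223), and the side view shows it at (249,198). I'll zoom in on it.

Run:
```python
import cv2
a=cv2.imread('pics/scene0.png')[185:290,205:340]; b=cv2.imread('pics/side0.png')[165:255,190:310]
cv2.imwrite('pics/za.png',cv2.resize(a,None,fx=5.7,fy=5.7,interpolation=cv2.INTER_CUBIC))
cv2.imwrite('pics/zb.png',cv2.resize(b,None,fx=6,fy=6,interpolation=cv2.INTER_CUBIC))
```

```text
(no output)
```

View pics/za.png

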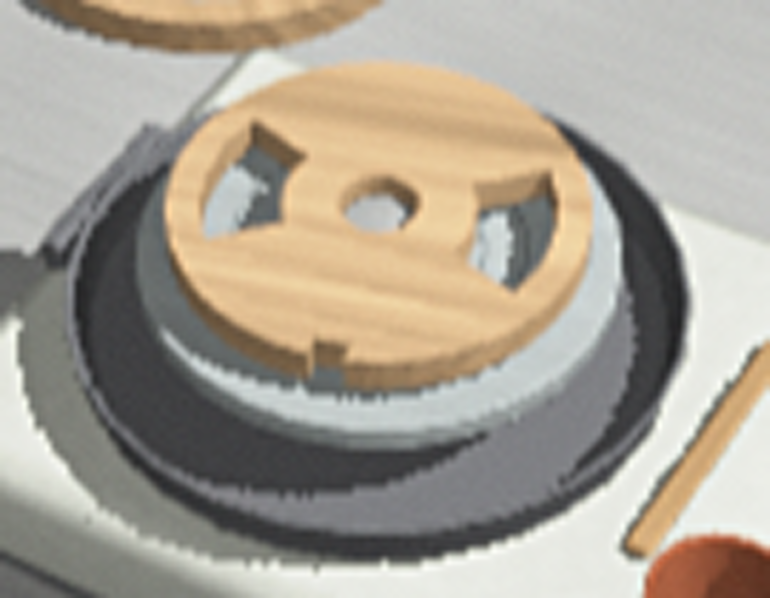

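View pics/zb.png

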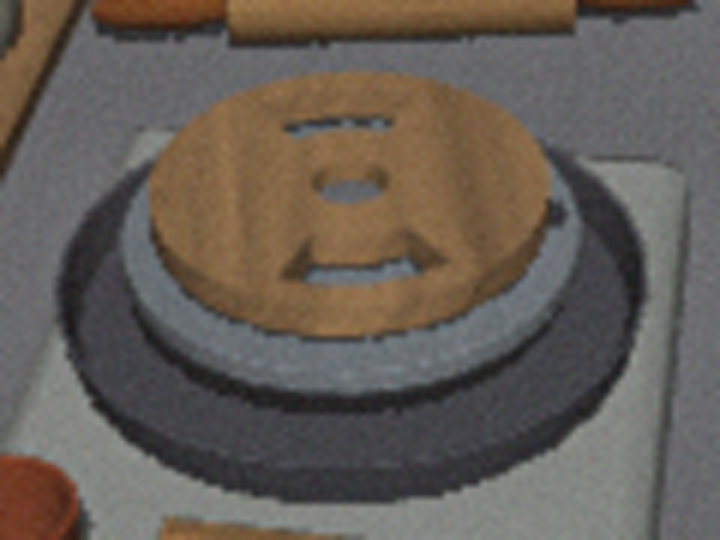

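Run:
```python
from h import *
L=lambda t:pickle.load(open(f'pics/{t}.pkl','rb'))
s,d=L('scene0'),L('side0')
Z=lambda u,v,o,k:(o[0]+u/k,o[1]+v/k)
# hole & rim points top face
def circ(P):
    P=np.array(P)[:,:2]; A=np.c_[2*P,np.ones(len(P))]; x=np.linalg.lstsq(A,(P**2).sum(1),rcond=None)[0]; return x[:2],np.sqrt(x[2]+x[:2]@x[:2])
pa=[(165,205),(200,125),(270,82),(370,62),(480,78),(560,135),(592,210),(575,280),(225,310)]
pb=[(148,185),(185,115),(260,78),(350,70),(440,82),(510,115),(548,170),(160,235)]
pa=[ray(s,*Z(u,v,(205,185),5.7),.177) for u,v in pa]; pb=[ray(d,*Z(u,v,(190,165),6),.177) for u,v in pb]
print(circ(pa),circ(pb)); c=(circ(pa)[0]+circ(pb)[0])/2
peg=ray(d,*Z(557,211,(190,165),6),.156); n=ray(s,*Z(331,343,(205,185),5.7),.177)
print('c',c,'peg',peg,np.linalg.norm(peg[:2]-c),'ang',np.degrees(np.arctan2(*(peg[:2]-c)[::-1])))
print('notch inner',n,np.linalg.norm(n[:2]-c),np.degrees(np.arctan2(*(n[:2]-c)[::-1])))
for q in [(255,165),(525,230)]:
    p=ray(s,*Z(*q,(205,185),5.7),.177);print(p,np.degrees(np.arctan2(*(p[:2]-c)[::-1])))
from scipy.spatial.transform import Rotation as R
print(R.from_quat(read_state()['eef_rot']).as_matrix().round(3))
```

```text
(array([0.58043233, 0.01289249]), np.float64(0.09986340526977606)) (array([0.57884618, 0.01086992]), np.float64(0.09935173374873099))
c [0.57963925 0.0118812 ] peg [ 0.47384769 -0.00234387  0.156     ] 0.10674365866776532 ang -172.34175976705896
notch inner [0.6684551  0.03783226 0.177     ] 0.09252952201595002 16.287805136286277
[ 0.58783136 -0.05098508  0.177     ] -82.57562204779003
[0.56267219 0.08026961 0.177     ] 103.93365827403306
[[ 0.452 -0.001  0.892]
 [-0.892  0.001  0.452]
 [-0.001 -1.    -0.   ]]
```

>>> jog_arm:
  commands:
    - {"translation": [0,0,40],"twist": 0}
    - {"translation": [0,0,40],"twist": 0}
    - {"translation": [14,36,0],"twist": -0.07}
    - {"translation": [14,36,0],"twist": -0.07}
    - {"translation": [14,36,0],"twist": -0.07}
    - {"translation": [14,36,0],"twist": -0.07}
    - {"translation": [14,36,0],"twist": -0.07}
    - {"translation": [14,36,0],"twist": -0.07}
    - {"translation": [14,36,0],"twist": -0.07}
    - {"translation": [14,36,0],"twist": -0.07}
    - {"translation": [14,36,0],"twist": -0.07}
    - {"translation": [14,36,0],"twist": -0.07}
    - {"translation": [14,36,0],"twist": -0.07}
    - {"translation": [14,36,0],"twist": -0.07}
    - {"translation": [14,36,0],"twist": -0.07}
    - {"translation": [14,36,0],"twist": -0.07}
    - {"translation": [14,36,0],"twist": -0.07}
    - {"translation": [14,36,0],"twist": -0.07}
    - {"translation": [0,36,0],"twist": -0.07}
    - {"translation": [0,20,0],"twist": -0.07}
  grip: 1.0

```text
time: 2.15
ee_pos: [0.5055, 0.067, 0.2619]
eef_rot: [-0.288, 0.647, -0.646, 0.286]
ft_force: [-0.0, 0.2, -0.2]
width: 0.0002
```

Run:
```python
from h import *
from scipy.spatial.transform import Rotation as R
c=snap('wrist','w1'); s=read_state(); m=R.from_quat(s['eef_rot']).as_matrix()
print(s['time'],s['ee_pos'],s['joint_positions'].round(2),'toolz',np.degrees(np.arctan2(m[1,2],m[0,2])),m[:,1].round(3),s['ft_force'],s['width'])
```

```text
2.2 [0.50569511 0.06540291 0.26160325] [ 0.22  0.08 -0.46  1.61  0.04  1.47 -2.55] toolz -42.21935157295225 [-0.003 -0.001 -1.   ] [ 0.48315533 -1.20574921  0.68728772] 0.00035806800782234023
```

View pics/w1.png

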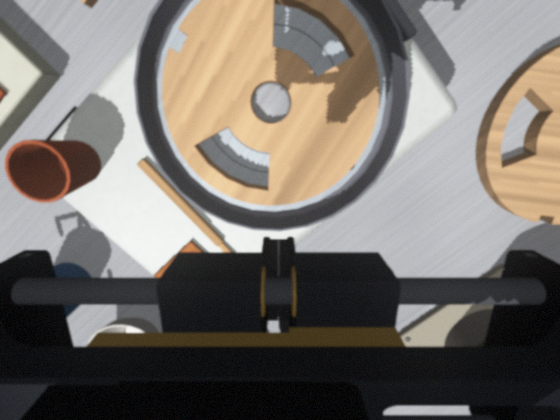

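The wrist view shows the bat's hole at (271,102), the notch at about (176,40), and slot ends at (200,145)/(268,185) and (275,10)/(345,60). The peg should be at the lower right rim.

Run:
```python
from h import *
c=pickle.load(open('pics/w1.pkl','rb'))
im=cv2.imread('pics/w1.png')
print('peg proj',proj(c,(.4738,-.0023,.156)),'c',proj(c,(.5796,.0119,.177)))
cv2.imwrite('pics/w1z.png',cv2.resize(im[0:235,130:415],None,fx=2.5,fy=2.5,interpolation=cv2.INTER_CUBIC))
```

```text
peg proj (np.float64(344.6518163031972), np.float64(171.66802147301038)) c (np.float64(266.6836814162159), np.float64(102.43874197650038))
```

View pics/w1z.png

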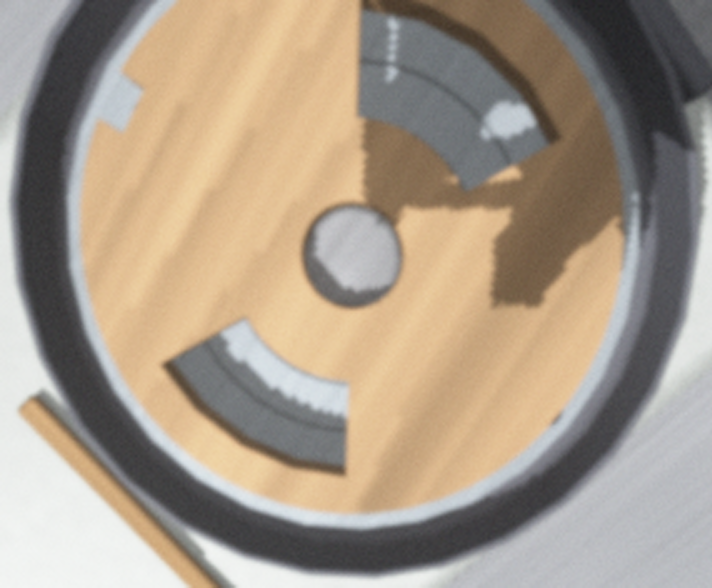

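Run:
```python
from h import *
c=pickle.load(open('pics/w1.pkl','rb'))
f=lambda q,z:ray(c,130+q[0]/2.5-.3,q[1]/2.5-.3,z)[:2]
C=f((352,255),.177); print('C hole',C)
for n,q,z in [('notch1',(143,94),.177),('notch2',(126,128),.177),('a1',(163,363),.177),('a1i',(243,318),.177),('a2i',(348,384),.177),('a2',(345,473),.177),('b1',(360,10),.177),('b1i',(360,115),.177),('b2',(557,142),.177),('b2i',(467,190),.177),('peg',(559,416),.156)]:
    d=f(q,z)-C; print(n,(f(q,z)).round(4),round(np.hypot(*d)*1e3,1),round(np.degrees(np.arctan2(d[1],d[0])),1))
```

```text
C hole [0.57770554 0.00884278]
notch1 [0.6655 0.027 ] 89.7 11.7
notch2 [0.6623 0.0393] 89.9 19.8
a1 [0.5976 0.0895] 83.1 76.1
a1i [0.5888 0.0547] 47.2 76.4
a2i [0.5438 0.0421] 47.5 135.5
a2 [0.5184 0.0672] 83.2 135.5
b1 [ 0.6335 -0.0461] 78.4 -44.6
b1i [ 0.61   -0.0247] 46.6 -46.0
b2 [ 0.5568 -0.0708] 82.3 -104.7
b2i [ 0.5662 -0.037 ] 47.2 -104.1
peg [ 0.4723 -0.0128] 107.6 -168.4
```

>>> jog_arm:
  commands:
    - {"translation": [28,4,0],"twist": 0}
    - {"translation": [27,4,0],"twist": 0}
    - {"translation": [0,0,-35],"twist": 0}
    - {"translation": [0,0,-32],"twist": 0}
    - {"translation": [0,0,0],"twist": 0}
    - {"translation": [0,0,0],"twist": 0}

```text
time: 2.8
ee_pos: [0.5613, 0.0672, 0.1957]
eef_rot: [0.286, -0.647, 0.648, -0.283]
ft_force: [0.7, -0.3, -0.4]
width: 0.0002
```

```bash
cat >> h.py <<'E'
from scipy.spatial.transform import Rotation as R
C0=np.array([.5785,.0105])
def st():
    s=read_state(); m=R.from_quat(s['eef_rot']).as_matrix(); d=s['ee_pos'][:2]-C0
    print('t',round(s['time'],2),'pos',s['ee_pos'].round(4),'r',round(1e3*np.hypot(*d),1),'phi',round(np.degrees(np.arctan2(d[1],d[0])),1),'toolz',round(np.degrees(np.arctan2(m[1,2],m[0,2])),1),'j7',s['joint_positions'][6].round(2),'F',s['ft_force'].round(1),'w',round(s['width'],4)); return s
E
python3 - <<'E'
from h import *
snap('wrist','w2');snap('side','s2');st()
b=cv2.imread('pics/s2.png')[150:255,180:320]
cv2.imwrite('pics/s2z.png',cv2.resize(b,None,fx=5,fy=5,interpolation=cv2.INTER_CUBIC))
E
```

```text
t 2.9 pos [0.5623 0.0678 0.1972] r 59.5 phi 105.8 toolz -42.6 j7 -2.59 F [0.3 0.4 0.3] w 0.0005
```

View pics/w2.png

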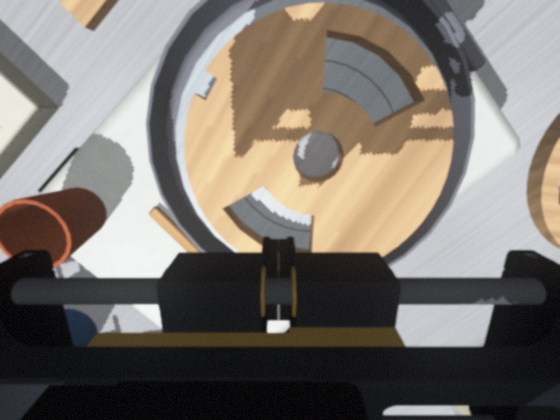

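View pics/s2z.png

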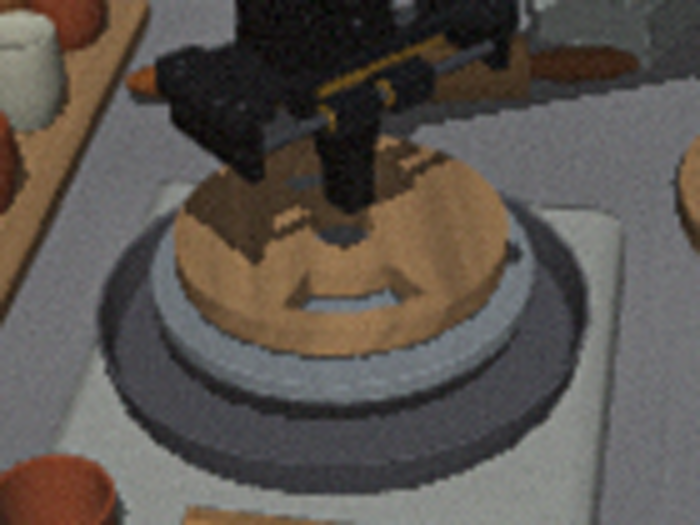

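```bash
python3 - <<'E'
from h import *
d=pickle.load(open('pics/s2.pkl','rb'));w=pickle.load(open('pics/w2.pkl','rb'))
p=read_state()['ee_pos']
for q in [p,[p[0],p[1],p[2]+.04]]: print([(x-o)*5 for x,o in zip(proj(d,q),(180,150))],proj(w,q))
print([(x-o)*5 for x,o in zip(proj(d,[.5606,.073,.177]),(180,150))],proj(w,[.5606,.073,.177]))
E
python3 -c "
import cv2
cv2.imwrite('pics/w2z.png',cv2.resize(cv2.imread('pics/w2.png')[180:340,180:380],None,fx=3.5,fy=3.5,interpolation=cv2.INTER_CUBIC))"
```

```text
[np.float64(347.8471983855505), np.float64(254.1621000726117)] (np.float64(274.6466146183997), np.float64(229.7747480628745))
[np.float64(345.3302274956651), np.float64(196.6671397838779)] (np.float64(274.24086631974563), np.float64(254.68427147043872))
[np.float64(350.45813590607736), np.float64(287.9829945981322)] (np.float64(271.4856999347699), np.float64(225.83252553546203))
```

View pics/w2z.png

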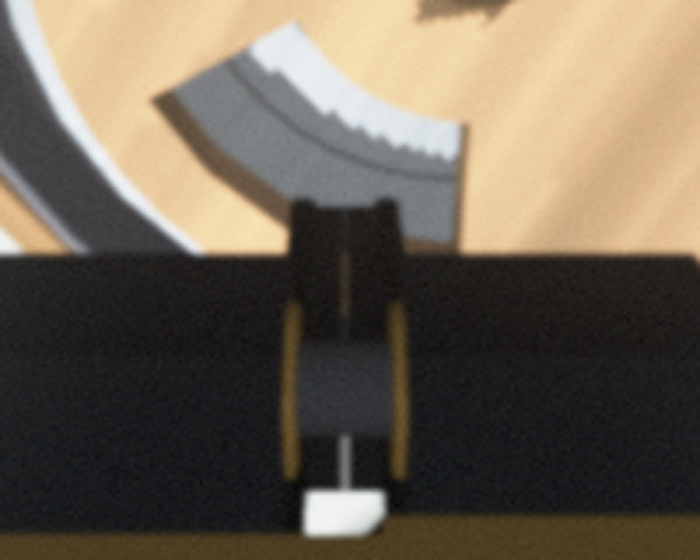

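Run:
```python
from h import *
for t,p in (('wrist0',[.2822,-.5573,.1827]),):
    w=pickle.load(open(f'pics/{t}.pkl','rb')); x=np.array([.452,-.892,0]); z=np.array([.892,.452,0])
    for sx in (-1,1):
        for sz in (0,1):
            for h in (0,.019,.04): print(sx,sz,h,np.round(proj(w,np.array(p)+sx*.0435*x+sz*.0095*z+[0,0,h])))
b=cv2.imread('pics/wrist0.png')[200:360,80:480]
cv2.imwrite('pics/w0z.png',cv2.resize(b,None,fx=2,fy=2))
for n in ('side','scene'):
    d=snap(n,n+'3'); p=read_state()['ee_pos']; u,v=map(int,proj(d,p)); print(n,u,v)
    im=cv2.imread(f'pics/{n}3.png'); im[v,u]=(0,0,255); cv2.imwrite(f'pics/{n}3z.png',cv2.resize(im[v-50:v+50,u-60:u+60],None,fx=5,fy=5,interpolation=cv2.INTER_NEAREST))
```

```text
-1 0 0 [218. 227.]
-1 0 0.019 [212. 238.]
-1 0 0.04 [205. 252.]
-1 1 0 [217. 215.]
-1 1 0.019 [211. 225.]
-1 1 0.04 [204. 237.]
1 0 0 [336. 227.]
1 0 0.019 [341. 238.]
1 0 0.04 [348. 252.]
1 1 0 [336. 215.]
1 1 0.019 [342. 225.]
1 1 0.04 [349. 237.]
side 249 200
scene 293 218
```

View pics/scene3z.png

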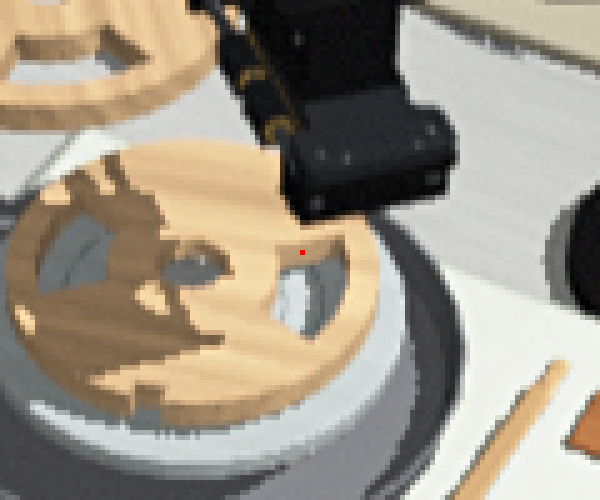

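View pics/side3z.png

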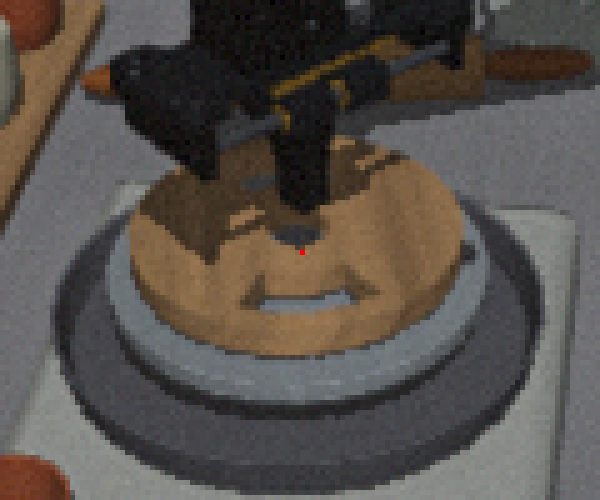

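Run:
```python
from h import *
s=pickle.load(open('pics/scene3.pkl','rb'));d=pickle.load(open('pics/side3.pkl','rb'))
st0=read_state();p=st0['ee_pos'];m=R.from_quat(st0['eef_rot']).as_matrix()
for h in (0,.03,.05,.07):
  for sx in(-1,1):
    for sz in (-1,1):
      q=p+[0,0,h]+sx*.095*m[:,0]+sz*.0375*m[:,2]
      a=np.array(proj(s,q)); b=np.array(proj(d,q)); print(h,sx,sz,((a-[293-60,218-50])*5).round(),((b-[249-60,200-50])*5).round())
```

```text
0 -1 -1 [436. 362.] [205. 355.]
0 -1 1 [296. 396.] [126. 290.]
0 1 -1 [307. 123.] [471. 221.]
0 1 1 [179. 150.] [389. 165.]
0.03 -1 -1 [441. 320.] [202. 311.]
0.03 -1 1 [298. 354.] [122. 247.]
0.03 1 -1 [309.  82.] [472. 178.]
0.03 1 1 [179. 109.] [389. 124.]
0.05 -1 -1 [444. 292.] [199. 281.]
0.05 -1 1 [299. 325.] [118. 217.]
0.05 1 -1 [311.  54.] [473. 149.]
0.05 1 1 [179.  80.] [388.  95.]
0.07 -1 -1 [447. 263.] [197. 250.]
0.07 -1 1 [301. 296.] [115. 187.]
0.07 1 -1 [312.  25.] [473. 120.]
0.07 1 1 [179.  51.] [388.  66.]
```

>>> jog_arm:
  commands:
    - {"translation": [-9,3,0],"twist": 0.09}
    - {"translation": [0,0,0],"twist": 0}
    - {"translation": [0,0,-10],"twist": 0}
    - {"translation": [0,0,-10],"twist": 0}
    - {"translation": [0,0,-8],"twist": 0}
    - {"translation": [0,0,0],"twist": 0}

```text
time: 3.6
ee_pos: [0.5515, 0.0708, 0.1652]
eef_rot: [0.315, -0.634, 0.634, -0.311]
ft_force: [-1.3, 0.1, -0.7]
width: 0.0005
```

```bash
cat >> h.py <<'E'
def look(tag):
    s=st(); o=[]
    for n in ('side','scene'):
        d=snap(n,tag+n); u,v=map(int,proj(d,[.5785,.0105,.185])); im=cv2.imread(f'pics/{tag}{n}.png')
        o.append(cv2.resize(im[v-50:v+50,u-65:u+65],None,fx=3,fy=3,interpolation=cv2.INTER_CUBIC))
    snap('wrist',tag+'wrist'); w=cv2.imread(f'pics/{tag}wrist.png')[0:260,100:460]
    o=np.hstack(o); w=cv2.resize(w,(390,282)); 
    o=np.vstack([o,np.hstack([w,np.zeros((282,o.shape[1]-390,3),np.uint8)])]); cv2.imwrite(f'pics/{tag}.png',o)
E
python3 - <<'E'
from h import *
look('l4')
E
```

```text
t 3.6 pos [0.5515 0.0708 0.1652] r 66.0 phi 114.1 toolz -37.4 j7 -2.51 F [-1.3  0.1 -0.7] w 0.0005
```

View pics/l4.png

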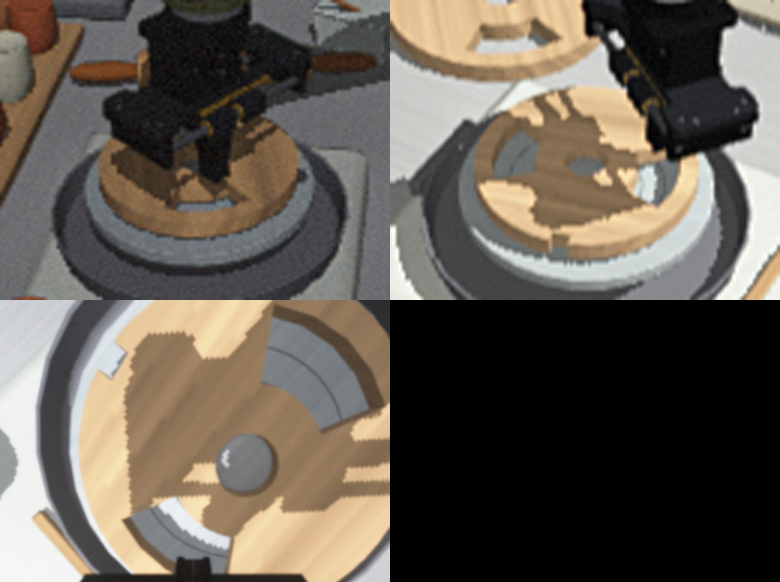

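>>> jog_arm:
  commands:
    - {"translation": [0,0,-6],"twist": 0}
    - {"translation": [0,0,-6],"twist": 0}
    - {"translation": [0,0,-5],"twist": 0}
    - {"translation": [0,0,0],"twist": 0}

```text
time: 4.15
ee_pos: [0.5518, 0.071, 0.149]
eef_rot: [0.315, -0.634, 0.634, -0.312]
ft_force: [0.1, -0.1, 0.1]
width: 0.0005
```

Run:
```python
from h import *
look('l5')
```

```text
t 4.15 pos [0.5518 0.071  0.149 ] r 66.1 phi 113.8 toolz -37.4 j7 -2.52 F [ 0.1 -0.1  0.1] w 0.0005
```

View pics/l5.png

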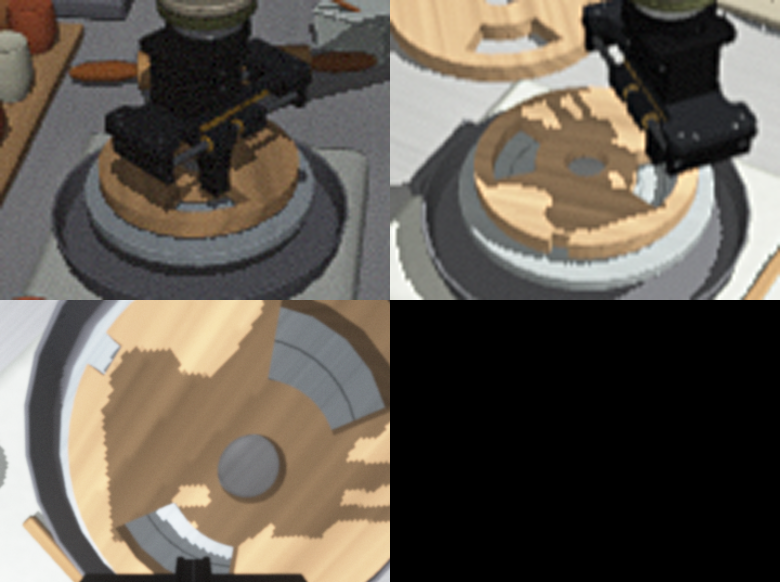

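>>> jog_arm:
  commands:
    - {"translation": [0,0,-5],"twist": 0}
    - {"translation": [0,0,-5],"twist": 0}
    - {"translation": [0,0,-5],"twist": 0}
    - {"translation": [0,0,0],"twist": 0}

```text
time: 4.7
ee_pos: [0.5518, 0.071, 0.1341]
eef_rot: [0.315, -0.634, 0.634, -0.312]
ft_force: [-1.1, -0.3, 0.1]
width: 0.0
```

Run:
```python
from h import *
look('l6')
```

```text
t 4.7 pos [0.5518 0.071  0.1341] r 66.1 phi 113.8 toolz -37.4 j7 -2.52 F [-1.1 -0.3  0.1] w 0.0
```

View pics/l6.png

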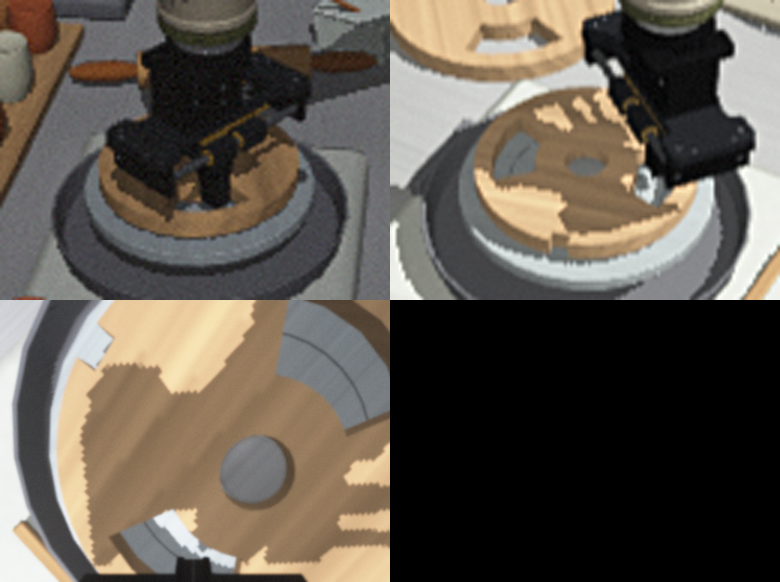

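>>> jog_arm:
  commands:
    - {"translation": [0,0,-4],"twist": 0}
    - {"translation": [0,0,-4],"twist": 0}
    - {"translation": [0,0,0],"twist": 0}

```text
time: 5.15
ee_pos: [0.5519, 0.071, 0.1263]
eef_rot: [0.315, -0.633, 0.634, -0.312]
ft_force: [0.3, -0.0, 0.5]
width: 0.0005
```

Run:
```python
from h import *
look('l7')
b=cv2.imread('pics/l7side.png')[170:230,205:295]; cv2.imwrite('pics/l7z.png',cv2.resize(b,None,fx=8,fy=8,interpolation=cv2.INTER_CUBIC))
```

```text
t 5.15 pos [0.5519 0.071  0.1263] r 66.1 phi 113.7 toolz -37.4 j7 -2.52 F [ 0.3 -0.   0.5] w 0.0005
```

View pics/l7z.png

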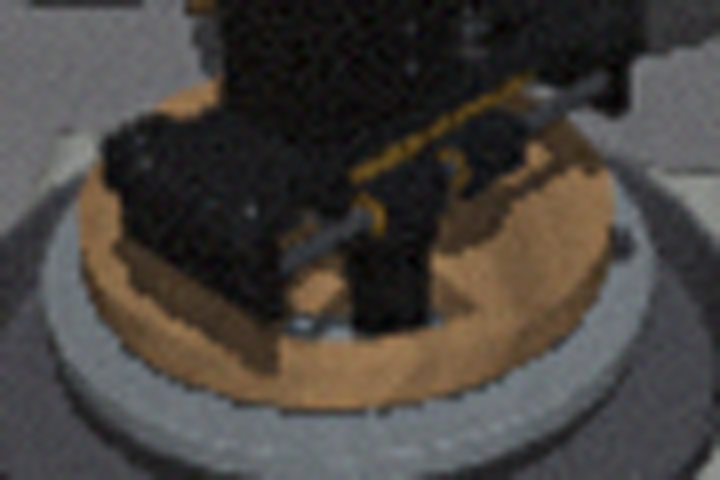

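Run:
```python
import numpy as np, json
a=np.radians(113.7+4*np.arange(21)); P=1e3*np.c_[.5785+.0655*np.cos(a),.0105+.0655*np.sin(a)]
print(np.diff(P,axis=0).round(1).tolist())
```

```text
[[-4.1, -2.0], [-4.0, -2.3], [-3.8, -2.5], [-3.6, -2.8], [-3.4, -3.0], [-3.2, -3.3], [-3.0, -3.5], [-2.7, -3.7], [-2.4, -3.9], [-2.2, -4.0], [-1.9, -4.2], [-1.6, -4.3], [-1.3, -4.4], [-1.0, -4.5], [-0.7, -4.5], [-0.3, -4.6], [-0.0, -4.6], [0.3, -4.6], [0.6, -4.5], [0.9, -4.5]]
```

>>> jog_arm:
  commands:
    - {"translation": [-4.1,-2.0,0],"twist": 0.04}
    - {"translation": [-4.0,-2.3,0],"twist": 0.05}
    - {"translation": [-3.8,-2.5,0],"twist": 0.06}
    - {"translation": [-3.6,-2.8,0],"twist": 0.06}
    - {"translation": [-3.4,-3.0,0],"twist": 0.06}
    - {"translation": [-3.2,-3.3,0],"twist": 0.06}
    - {"translation": [-3.0,-3.5,0],"twist": 0.06}
    - {"translation": [-2.7,-3.7,0],"twist": 0.06}
    - {"translation": [-2.4,-3.9,0],"twist": 0.06}
    - {"translation": [-2.2,-4.0,0],"twist": 0.06}
    - {"translation": [0,0,0],"twist": 0}

```text
time: 6.4
ee_pos: [0.52, 0.0396, 0.1273]
eef_rot: [0.48, -0.519, 0.521, -0.478]
ft_force: [0.1, -0.6, 0.7]
width: 0.0003
```

Run:
```python
from h import *
look('l8')
```

```text
t 6.4 pos [0.52   0.0396 0.1273] r 65.3 phi 153.6 toolz -4.7 j7 -1.89 F [ 0.1 -0.6  0.7] w 0.0003
```

View pics/l8.png

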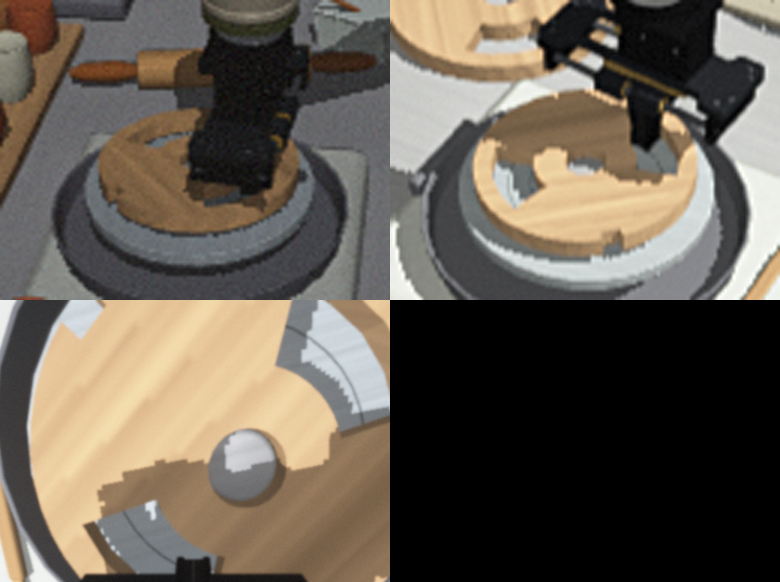

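>>> jog_arm:
  commands:
    - {"translation": [-1.9,-4.2,0],"twist": 0.05}
    - {"translation": [-1.6,-4.3,0],"twist": 0.05}
    - {"translation": [-1.3,-4.4,0],"twist": 0.05}
    - {"translation": [-1.0,-4.5,0],"twist": 0.05}
    - {"translation": [-0.7,-4.5,0],"twist": 0.05}
    - {"translation": [-0.3,-4.6,0],"twist": 0.05}
    - {"translation": [0,-4.6,0],"twist": 0.05}
    - {"translation": [0.3,-4.6,0],"twist": 0.05}
    - {"translation": [0.6,-4.5,0],"twist": 0.05}
    - {"translation": [0.9,-4.5,0],"twist": 0.05}
    - {"translation": [1.2,-4.4,0],"twist": 0.05}
    - {"translation": [1.5,-4.3,0],"twist": 0.05}
    - {"translation": [1.8,-4.2,0],"twist": 0.05}
    - {"translation": [2.1,-4.1,0],"twist": 0.05}
    - {"translation": [2.4,-3.9,0],"twist": 0.05}
    - {"translation": [2.6,-3.7,0],"twist": 0.05}
    - {"translation": [2.9,-3.6,0],"twist": 0.05}
    - {"translation": [0,0,0],"twist": 0}

```text
time: 8.35
ee_pos: [0.5297, -0.0329, 0.1269]
eef_rot: [0.651, -0.276, 0.278, -0.65]
ft_force: [0.2, -0.0, 0.0]
width: 0.0006
```

Run:
```python
from h import *
look('l9')
```

```text
t 8.35 pos [ 0.5297 -0.0329  0.1269] r 65.3 phi -138.4 toolz 43.9 j7 -0.91 F [ 0.2 -0.   0. ] w 0.0006
```

View pics/l9.png

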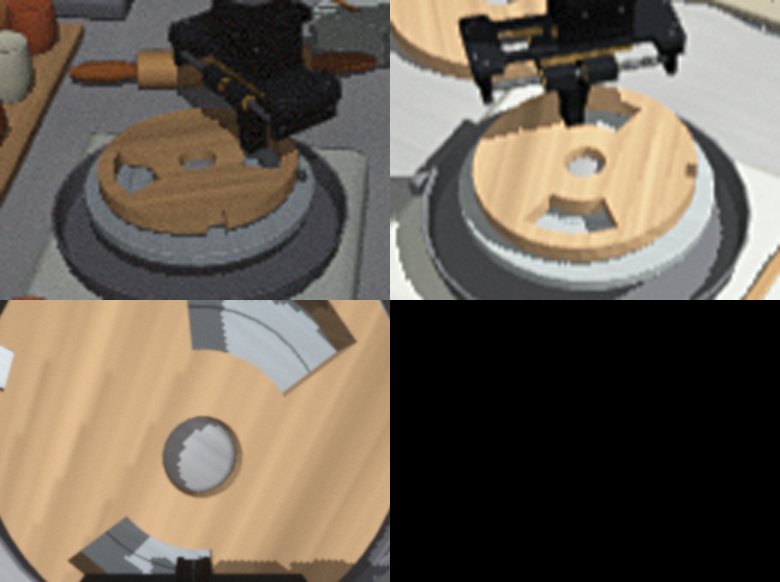

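>>> jog_arm:
  commands:
    - {"translation": [3.1,-3.4,0],"twist": 0.07}
    - {"translation": [3.3,-3.2,0],"twist": 0.07}
    - {"translation": [3.5,-2.9,0],"twist": 0.07}
    - {"translation": [3.7,-2.7,0],"twist": 0.07}
    - {"translation": [3.9,-2.4,0],"twist": 0.07}
    - {"translation": [4.1,-2.1,0],"twist": 0.07}
    - {"translation": [4.2,-1.9,0],"twist": 0.07}
    - {"translation": [4.3,-1.6,0],"twist": 0.07}
    - {"translation": [4.4,-1.2,0],"twist": 0.07}
    - {"translation": [4.5,-0.9,0],"twist": 0.07}
    - {"translation": [4.5,-0.6,0],"twist": 0.07}
    - {"translation": [4.5,-0.3,0],"twist": 0.07}
    - {"translation": [3.5,0,0],"twist": 0.07}
    - {"translation": [2.5,0.1,0],"twist": 0.06}
    - {"translation": [0,0,0],"twist": 0}

```text
time: 10.0
ee_pos: [0.5834, -0.0556, 0.1269]
eef_rot: [-0.704, -0.06, 0.058, 0.705]
ft_force: [-0.8, -0.9, 0.4]
width: 0.0004
```

Run:
```python
from h import *
look('l10')
```

```text
t 10.0 pos [ 0.5834 -0.0556  0.1269] r 66.3 phi -85.7 toolz 99.5 j7 0.04 F [-0.8 -0.9  0.4] w 0.0004
```

View pics/l10.png

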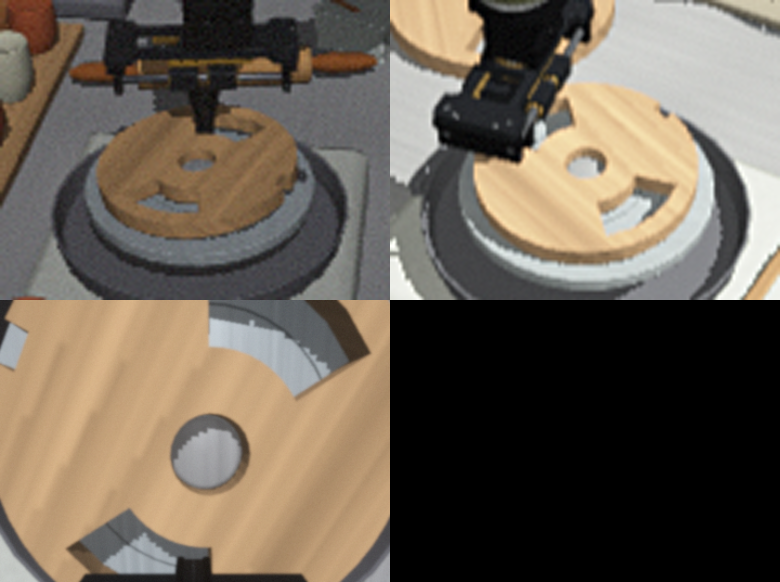

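View pics/l10wrist.png

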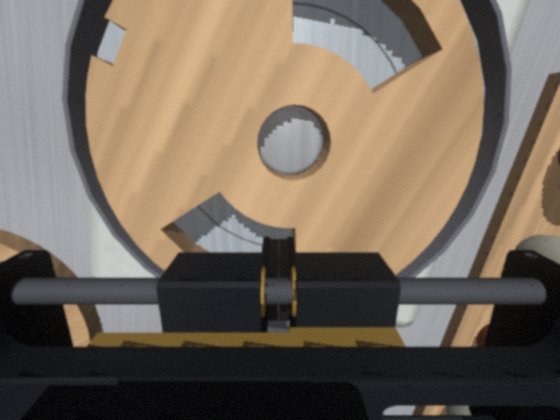

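Run:
```python
from h import *
c=pickle.load(open('pics/l10wrist.pkl','rb'))
print(proj(c,[.474,-.0023,.156]),proj(c,[.4723,-.0128,.156]))
b=cv2.imread('pics/l10wrist.png')[0:200,60:200]; b=cv2.convertScaleAbs(b,alpha=1.5,beta=20);A=cv2.resize(b,None,fx=3,fy=3,interpolation=cv2.INTER_CUBIC)
b=cv2.imread('pics/l10side.png')[170:230,240:310]; b=cv2.convertScaleAbs(b,alpha=1.5,beta=20);B=cv2.resize(b,None,fx=5,fy=5,interpolation=cv2.INTER_CUBIC)
B=cv2.copyMakeBorder(B,0,300,0,0,0); cv2.imwrite('pics/l10z.png',np.hstack([A,B]))
```

```text
(np.float64(106.59262632658618), np.float64(130.73926816829763)) (np.float64(103.74070020956816), np.float64(148.5315236975699))
```

View pics/l10z.png

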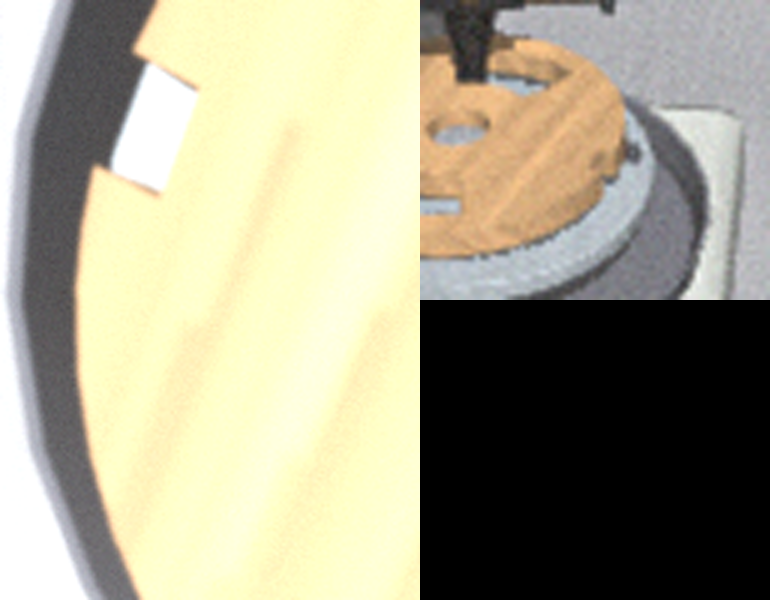

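Run:
```python
from h import *
c=pickle.load(open('pics/l10wrist.pkl','rb'))
f=lambda u,v,z=.177:ray(c,u,v,z)[:2]
C=f(293,141.5); print(C)
for n,q in [('n1',(60+198/3-.3,88/3-.3)),('n2',(60+162/3-.3,192/3-.3)),('n1o',(60+135/3-.3,52/3-.3)),('n2o',(60+95/3-.3,168/3-.3)),('a1',(163,230)),('a1i',(220,193)),('a2i',(294,230)),('b1i',(293,43)),('b2i',(373,90)),('b2',(440,48))]:
    d=f(*q)-C; print(n,round(np.hypot(*d)*1e3,1),round(np.degrees(np.arctan2(d[1],d[0])),1))
```

```text
[0.57914007 0.01084356]
n1 92.5 156.3
n2 92.7 166.5
n1o 102.5 156.7
n2o 103.1 166.9
a1 86.6 -136.6
a1i 47.3 -135.6
a2i 48.5 -79.1
b1i 44.9 100.3
b2i 45.6 41.9
b2 80.4 41.6
```

Run:
```python
import numpy as np
a=np.radians(274.3+3*np.arange(10)); r=np.linspace(66.3,65,10); P=np.c_[r*np.cos(a),r*np.sin(a)]
print(np.diff(P,axis=0).round(1).tolist())
```

```text
[[3.4, 0.5], [3.4, 0.7], [3.3, 0.8], [3.3, 1.0], [3.2, 1.2], [3.2, 1.4], [3.1, 1.5], [3.0, 1.7], [2.9, 1.8]]
```

>>> jog_arm:
  commands:
    - {"translation": [3.4,0.5,0],"twist": 0.04}
    - {"translation": [3.4,0.7,0],"twist": 0.04}
    - {"translation": [3.3,0.8,0],"twist": 0.04}
    - {"translation": [3.3,1.0,0],"twist": 0.04}
    - {"translation": [3.2,1.2,0],"twist": 0.04}
    - {"translation": [3.2,1.4,0],"twist": 0.04}
    - {"translation": [2.5,1.2,0],"twist": 0.04}
    - {"translation": [2.0,1.2,0],"twist": 0.03}
    - {"translation": [0,0,0],"twist": 0}

```text
time: 11.05
ee_pos: [0.6079, -0.0479, 0.1271]
eef_rot: [-0.687, -0.168, 0.166, 0.687]
ft_force: [-0.6, -0.2, -0.0]
width: 0.0003
```

Run:
```python
from h import *
look('l11')
c=pickle.load(open('pics/l11wrist.pkl','rb'))
print(proj(c,[.474,-.0023,.156]),proj(c,[.4723,-.0128,.156]))
b=cv2.imread('pics/l11wrist.png'); b=cv2.convertScaleAbs(b,alpha=1.3,beta=10)[0:260,40:360];cv2.imwrite('pics/l11z.png',cv2.resize(b,None,fx=2.3,fy=2.3,interpolation=cv2.INTER_CUBIC))
```

```text
t 11.05 pos [ 0.6079 -0.0479  0.1271] r 65.3 phi -63.3 toolz 117.3 j7 0.31 F [-0.6 -0.2 -0. ] w 0.0003
(np.float64(99.57067314726035), np.float64(72.36052495390066)) (np.float64(90.87036806606505), np.float64(89.25273093299829))
```

View pics/l11z.png

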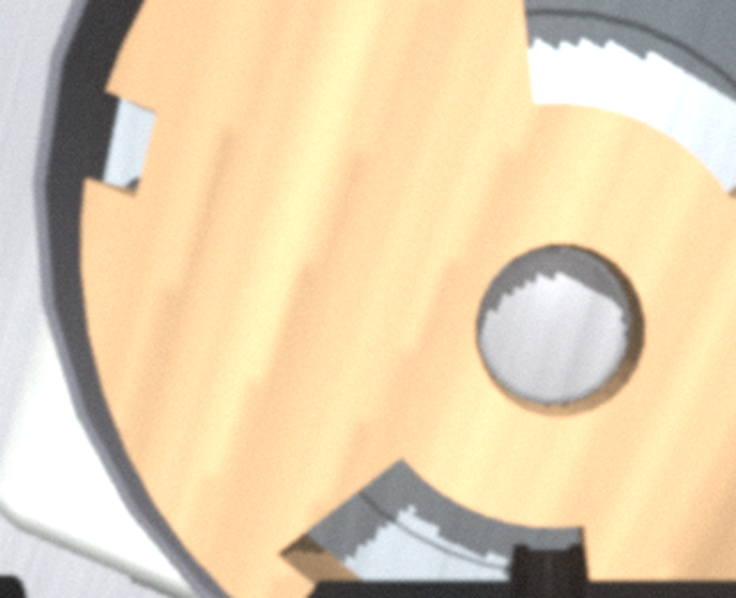

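View pics/l11.png

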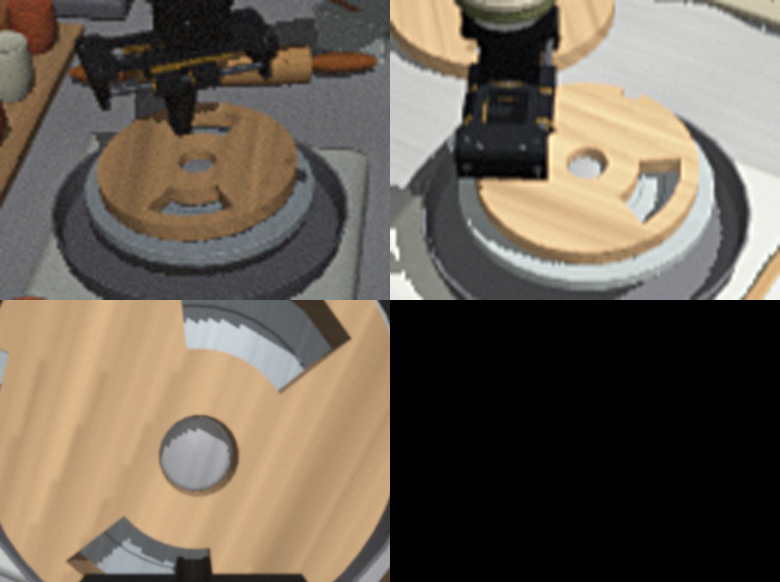

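Run:
```python
from h import *
c=pickle.load(open('pics/l11wrist.pkl','rb'))
f=lambda u,v,z=.177:ray(c,40+u/2.3-.3,v/2.3-.3,z)[:2]
C=f(560,330); print('C',C)
for n,q,z in [('n1',(156,111),.177),('n2',(136,194),.177),('n1o',(106,92),.177),('n2o',(86,178),.177),('pegedge',(130,180),.154),('pegedgeR',(137,181),.154),('a1i',(402,460),.177),('a1',(281,552),.177),('b1i',(533,104),.177),('b1',(525,10),.177)]:
    d=f(*q,z)-C; print(n,f(*q,z).round(4),round(np.hypot(*d)*1e3,1),round(np.degrees(np.arctan2(d[1],d[0])),1))
```

```text
C [0.57879997 0.01133924]
n1 [0.4858 0.0126] 93.0 179.3
n2 [ 0.4868 -0.0045] 93.3 -170.2
n1o [0.4758 0.0113] 103.0 -180.0
n2o [ 0.4767 -0.0062] 103.6 -170.2
pegedge [ 0.4721 -0.0062] 108.1 -170.7
pegedgeR [ 0.4737 -0.0056] 106.5 -170.8
a1i [ 0.5597 -0.0323] 47.6 -113.7
a1 [ 0.5427 -0.0674] 86.6 -114.6
b1i [0.5531 0.0487] 45.3 124.5
b1 [0.5443 0.0627] 61.8 123.9
```

>>> jog_arm:
  commands:
    - {"translation": [1.8,0.9,0],"twist": 0.03}
    - {"translation": [1.8,1.0,0],"twist": 0.03}
    - {"translation": [1.2,0.7,0],"twist": 0.02}
    - {"translation": [1.1,0.7,0],"twist": 0.02}
    - {"translation": [0,0,0],"twist": 0}

```text
time: 11.7
ee_pos: [0.6138, -0.0445, 0.127]
eef_rot: [-0.677, -0.203, 0.2, 0.678]
ft_force: [-0.3, -1.3, 0.8]
width: 0.0002
```

Run:
```python
from h import *
look('l12')
b=cv2.imread('pics/l12wrist.png'); b=cv2.convertScaleAbs(b,alpha=1.3,beta=10)[0:150,40:190];cv2.imwrite('pics/l12z.png',cv2.resize(b,None,fx=4,fy=4,interpolation=cv2.INTER_CUBIC))
```

```text
t 11.7 pos [ 0.6138 -0.0445  0.127 ] r 65.3 phi -57.3 toolz 123.1 j7 0.4 F [-0.3 -1.3  0.8] w 0.0002
```

View pics/l12z.png

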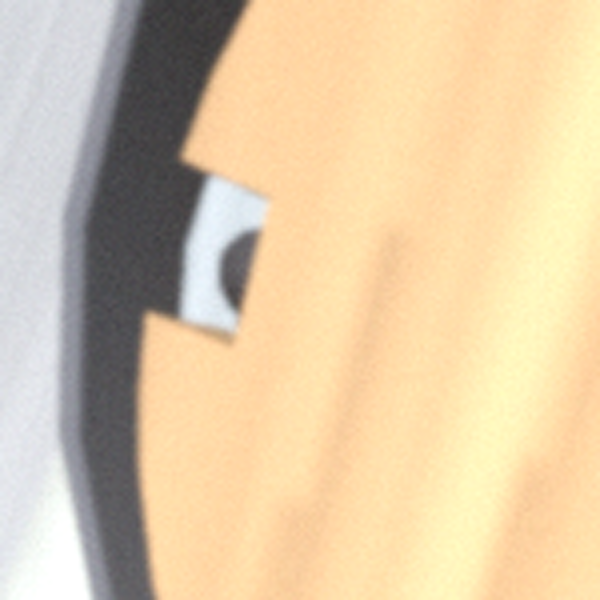

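Run:
```python
from h import *
c=pickle.load(open('pics/l12wrist.pkl','rb'))
b=cv2.imread('pics/l12wrist.png')[60:200,200:400];cv2.imwrite('pics/l12h.png',cv2.resize(b,None,fx=4,fy=4,interpolation=cv2.INTER_CUBIC))
print(np.array(c['cam_to_world'])[:3,3])
C=np.array([.5788,.0110])
f=lambda u,v,z=.177:ray(c,40+u/4-.4,v/4-.4,z)[:2]
for n,q,z in [('n1',(270,196),.177),('n2',(236,344),.177),('n1o',(183,160),.177),('n2o',(147,313),.177),('pegL',(220,272),.156),('pegT',(255,230),.156),('pegB',(238,310),.156)]:
    p=f(*q,z);d=p-C; print(n,p.round(4),round(np.hypot(*d)*1e3,1),round(np.degrees(np.arctan2(d[1],d[0])),1))
g=b.astype(int).sum(2)
```

```text
[0.56869307 0.0215912  0.32897885]
n1 [0.4861 0.003 ] 93.0 -175.0
n2 [ 0.4892 -0.0142] 93.1 -164.3
n1o [0.4762 0.001 ] 103.1 -174.4
n2o [ 0.4789 -0.0168] 103.7 -164.4
pegL [ 0.4728 -0.0119] 108.5 -167.8
pegT [ 0.4747 -0.0045] 105.3 -171.5
pegB [ 0.4767 -0.015 ] 105.4 -165.7
```

View pics/l12.png

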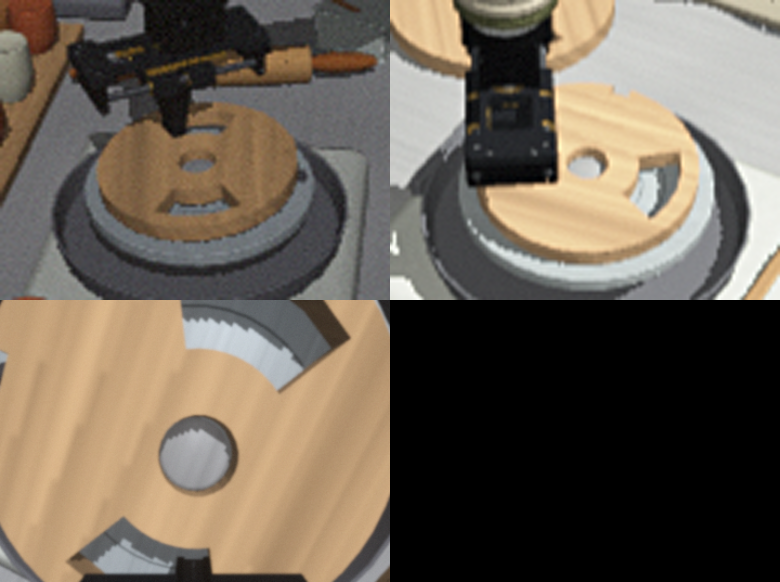

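>>> jog_arm:
  commands:
    - {"translation": [0.5,0.3,0],"twist": 0}
    - {"translation": [0.5,0.3,0],"twist": 0}
    - {"translation": [0,0,0],"twist": 0}
    - {"translation": [-1.5,-0.9,0],"twist": 0}
    - {"translation": [-2,-1.2,0],"twist": 0}
    - {"translation": [0,0,10],"twist": 0}
    - {"translation": [0,0,25],"twist": 0}
    - {"translation": [0,0,35],"twist": 0}
    - {"translation": [0,0,30],"twist": 0}
    - {"translation": [-30,-8,0],"twist": 0}
    - {"translation": [-35,-8,0],"twist": 0}
    - {"translation": [-27,-6,0],"twist": 0}
    - {"translation": [0,0,0],"twist": 0}
    - {"translation": [0,0,0],"twist": 0}

```text
time: 13.25
ee_pos: [0.5194, -0.0684, 0.2282]
eef_rot: [0.678, 0.202, -0.199, -0.678]
ft_force: [0.6, 0.0, -0.3]
width: 0.0003
```

Run:
```python
from h import *
look('l13')
c=pickle.load(open('pics/l13wrist.pkl','rb')); print(np.array(c['cam_to_world'])[:3,3]); u,v=map(int,proj(c,[.478,-.01,.177])); print(u,v)
b=cv2.imread('pics/l13wrist.png'); y,x=max(v-50,0),u-65; print(x,y)
cv2.imwrite('pics/l13z.png',cv2.resize(b[y:y+100,x:x+130],None,fx=6,fy=6,interpolation=cv2.INTER_CUBIC))
```

```text
t 13.25 pos [ 0.5194 -0.0684  0.2282] r 98.6 phi -126.8 toolz 123.0 j7 0.56 F [ 0.6  0.  -0.3] w 0.0003
[ 0.47466439 -0.00169834  0.42940503]
275 125
210 75
```

View pics/l13z.png

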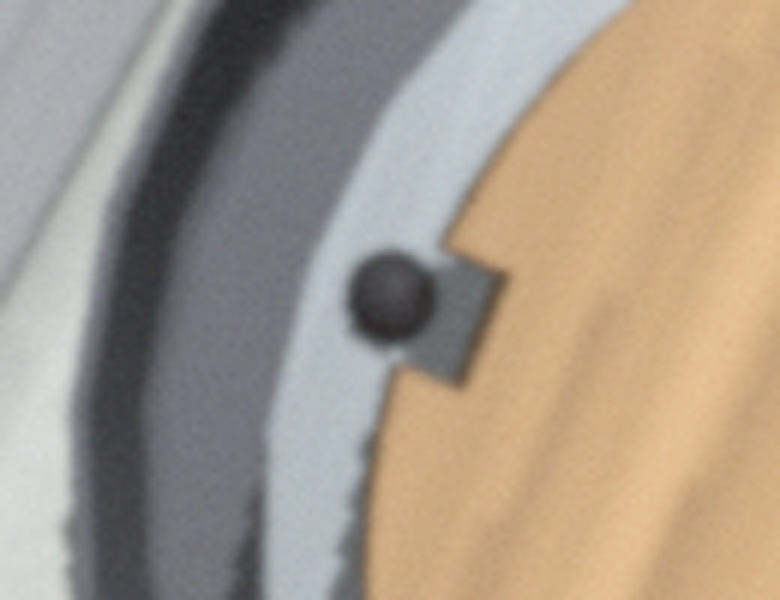

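View pics/l13wrist.png

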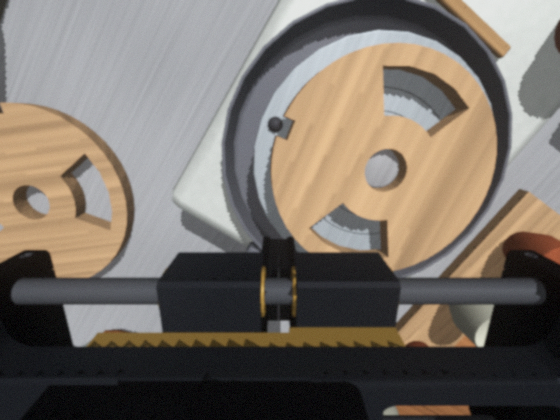

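Run:
```python
from h import *
c=pickle.load(open('pics/l13wrist.pkl','rb'))
f=lambda u,v,z=.177:ray(c,210+u/6-.4,75+v/6-.4,z)[:2]
C=f((385-210)*6,(170-75)*6);print(C)
n1i,n2i,n1o,n2o=f(505,272),f(462,387),f(440,243),f(396,363)
ax=((n1o+n2o)-(n1i+n2i)); ax/=np.hypot(*ax); mid=(n1i+n2i+n1o+n2o)/4; w=np.array([-ax[1],ax[0]])
print('widths',np.hypot(*(n1i-n2i)),np.hypot(*(n1o-n2o)),'axis',np.degrees(np.arctan2(ax[1],ax[0])),'rad',np.degrees(np.arctan2(*(mid-C)[::-1])))
for z in (.152,.156):
  P=f(393,298,z); d=P-C; print(z,P,np.hypot(*d),np.degrees(np.arctan2(*d[::-1])),'offset ccw mm',1e3*(P-mid)@w, 'edges', [round(1e3*(q-mid)@w,1) for q in (n1i,n2i,n1o,n2o)])
```

```text
[0.57826374 0.01088342]
widths 0.01660957600403668 0.01721067066552728 axis -168.22136053505105 rad -169.1045006983785
0.152 [ 0.47782747 -0.00994174] 0.10257257117601547 -168.28588442345855 offset ccw mm 1.3383549764798925 edges [np.float64(-8.3), np.float64(8.3), np.float64(-8.6), np.float64(8.6)]
0.156 [ 0.47778186 -0.00982288] 0.102593174819064 -168.35605626732496 offset ccw mm 1.2126830613096902 edges [np.float64(-8.3), np.float64(8.3), np.float64(-8.6), np.float64(8.6)]
```

>>> jog_arm:
  commands:
    - {"translation": [30,7,0],"twist": 0}
    - {"translation": [35,8,0],"twist": 0}
    - {"translation": [27,7,0],"twist": 0}
    - {"translation": [0,0,0],"twist": 0}
    - {"translation": [0,0,-40],"twist": 0}
    - {"translation": [0,0,-30],"twist": 0}
    - {"translation": [0,0,-20],"twist": 0}
    - {"translation": [0,0,-11],"twist": 0}
    - {"translation": [0,0,0],"twist": 0}

```text
time: 14.3
ee_pos: [0.6104, -0.046, 0.1248]
eef_rot: [-0.677, -0.202, 0.201, 0.679]
ft_force: [0.3, -0.4, 0.1]
width: 0.0004
```

Run:
```python
from h import *
st()
```

```text
t 14.3 pos [ 0.6104 -0.046   0.1248] r 64.9 phi -60.6 toolz 123.1 j7 0.39 F [ 0.3 -0.4  0.1] w 0.0004
```

>>> jog_arm:
  commands:
    - {"translation": [1.5,0.8,0],"twist": 0}
    - {"translation": [1.5,0.8,0],"twist": 0}
    - {"translation": [0.8,0.4,0],"twist": 0}
    - {"translation": [0.7,0.4,0],"twist": 0}
    - {"translation": [0.7,0.3,0],"twist": 0}
    - {"translation": [0,0,0],"twist": 0}
    - {"translation": [0,0,0],"twist": 0}
    - {"translation": [-1.5,-0.9,0],"twist": 0}
    - {"translation": [-2,-1.2,0],"twist": 0}
    - {"translation": [0,0,10],"twist": 0}
    - {"translation": [0,0,25],"twist": 0}
    - {"translation": [0,0,35],"twist": 0}
    - {"translation": [0,0,30],"twist": 0}
    - {"translation": [-30,-8,0],"twist": 0}
    - {"translation": [-35,-8,0],"twist": 0}
    - {"translation": [-27,-6,0],"twist": 0}
    - {"translation": [0,0,0],"twist": 0}
    - {"translation": [0,0,0],"twist": 0}

```text
time: 16.1
ee_pos: [0.5211, -0.0678, 0.2271]
eef_rot: [0.678, 0.202, -0.199, -0.678]
ft_force: [-0.5, -0.8, -0.1]
width: 0.0007
```

Run:
```python
from h import *
look('l14')
c=pickle.load(open('pics/l14wrist.pkl','rb')); print(np.array(c['cam_to_world'])[:3,3])
b=cv2.imread('pics/l14wrist.png'); y,x=75,210
cv2.imwrite('pics/l14z.png',cv2.resize(b[y:y+100,x:x+130],None,fx=6,fy=6,interpolation=cv2.INTER_CUBIC))
```

```text
t 16.1 pos [ 0.5211 -0.0678  0.2271] r 97.1 phi -126.3 toolz 123.0 j7 0.55 F [-0.5 -0.8 -0.1] w 0.0007
[ 0.47635722 -0.00111293  0.42839198]
```

View pics/l14z.png

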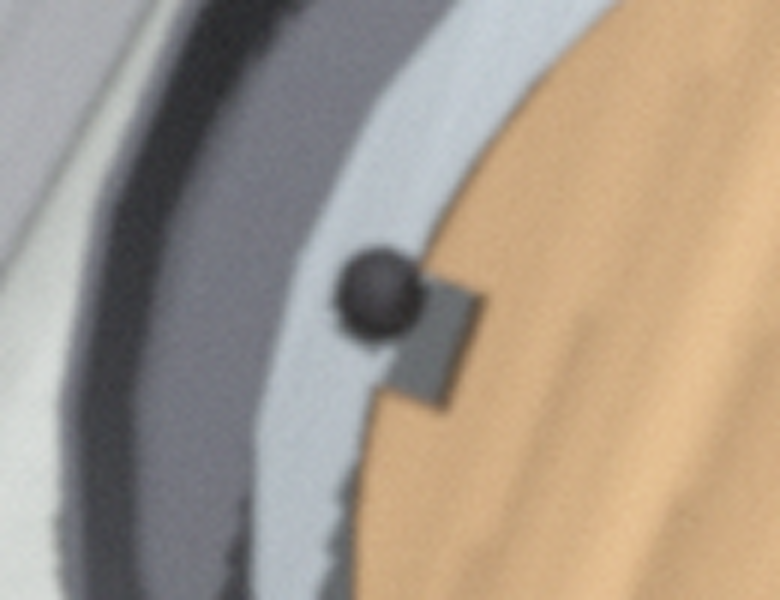

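```bash
cat >> h.py <<'E'
def nm(tag,x,y,cs,peg,hole=None):
    c=pickle.load(open(f'pics/{tag}wrist.pkl','rb'))
    f=lambda q,z=.177:ray(c,x+q[0]/6-.4,y+q[1]/6-.4,z)[:2]
    n1i,n2i,n1o,n2o=[f(q) for q in cs]; w=(n2i-n1i)+(n2o-n1o); w/=np.hypot(*w); mid=(n1i+n2i+n1o+n2o)/4
    P=f(peg,.155); print('offset ccw mm',1e3*(P-mid)@w,[round(1e3*(q-mid)@w,1) for q in (n1i,n2i,n1o,n2o)],'notch ang',np.degrees(np.arctan2(*(mid-[.5783,.0109])[::-1])),'peg',P,np.degrees(np.arctan2(*(P-[.5783,.0109])[::-1])))
E
python3 - <<'E'
from h import *
nm('l13',210,75,[(505,272),(462,387),(440,243),(396,363)],(393,298))
nm('l14',210,75,[(484,295),(442,411),(420,268),(376,387)],(380,294))
E
```

```text
offset ccw mm 1.1433352603365694 [np.float64(-8.2), np.float64(8.4), np.float64(-8.7), np.float64(8.5)] notch ang -169.0987747611316 peg [ 0.47779326 -0.00985259] -168.33354055832748
offset ccw mm -2.7452100375449695 [np.float64(-8.3), np.float64(8.4), np.float64(-8.6), np.float64(8.6)] notch ang -166.80645794966966 peg [ 0.4775118  -0.00981507] -168.38569365640424
```

>>> jog_arm:
  commands:
    - {"translation": [16,4,0],"twist": -0.12}
    - {"translation": [16,4,0],"twist": -0.12}
    - {"translation": [16,3,0],"twist": -0.12}
    - {"translation": [15,3,0],"twist": -0.12}
    - {"translation": [0,0,0],"twist": 0}
    - {"translation": [0,0,-35],"twist": 0}
    - {"translation": [0,0,-25],"twist": 0}
    - {"translation": [0,0,0],"twist": 0}

```text
time: 17.05
ee_pos: [0.5816, -0.0535, 0.1626]
eef_rot: [-0.706, -0.034, 0.036, 0.707]
ft_force: [-0.5, -0.4, -0.8]
width: 0.0006
```

Run:
```python
from h import *
st()
```

```text
t 17.05 pos [ 0.5816 -0.0535  0.1626] r 64.1 phi -87.3 toolz 95.7 j7 -0.03 F [-0.5 -0.4 -0.8] w 0.0006
```

>>> jog_arm:
  commands:
    - {"translation": [2,0,0],"twist": 0}
    - {"translation": [0,0,-20],"twist": 0}
    - {"translation": [0,0,-16],"twist": 0}
    - {"translation": [-2.5,0,0],"twist": 0}
    - {"translation": [-2.5,0,0],"twist": 0}
    - {"translation": [-2,-1,0],"twist": 0}
    - {"translation": [0,0,0],"twist": 0}

```text
time: 17.75
ee_pos: [0.5791, -0.0548, 0.131]
eef_rot: [0.706, 0.036, -0.032, -0.706]
ft_force: [0.7, -0.4, -0.4]
width: 0.0004
```

```bash
cat >> h.py <<'E'
def nz(tag):
    st(); c=snap('wrist',tag+'wrist'); u,v=map(int,proj(c,[.480,-.01,.177])); y,x=max(v-50,0),max(u-65,0); print('x,y',x,y)
    cv2.imwrite(f'pics/{tag}z.png',cv2.resize(cv2.imread(f'pics/{tag}wrist.png')[y:y+100,x:x+130],None,fx=6,fy=6,interpolation=cv2.INTER_CUBIC))
E
python3 - <<'E'
from h import *
nz('l15')
E
```

```text
t 17.75 pos [ 0.5791 -0.0548  0.131 ] r 65.3 phi -89.5 toolz 95.5 j7 -0.04 F [ 0.7 -0.4 -0.4] w 0.0004
x,y 38 114
```

View pics/l15z.png

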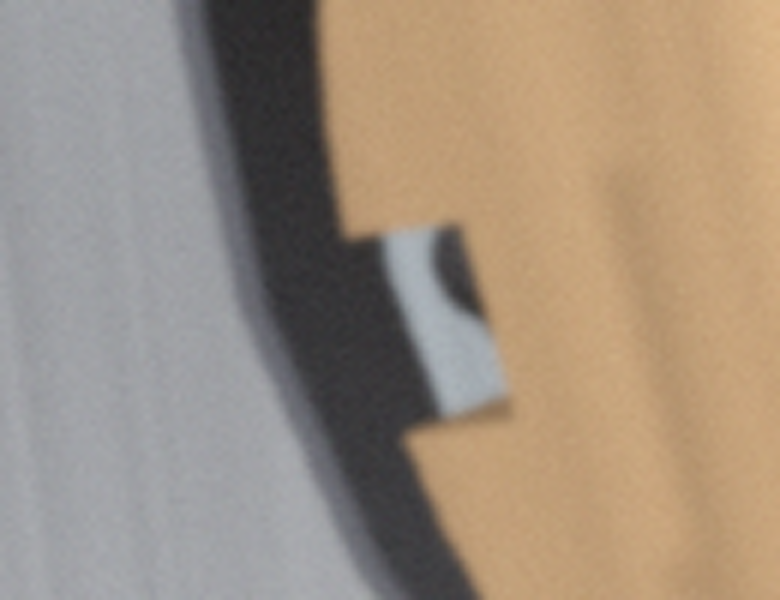

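View pics/l15wrist.png

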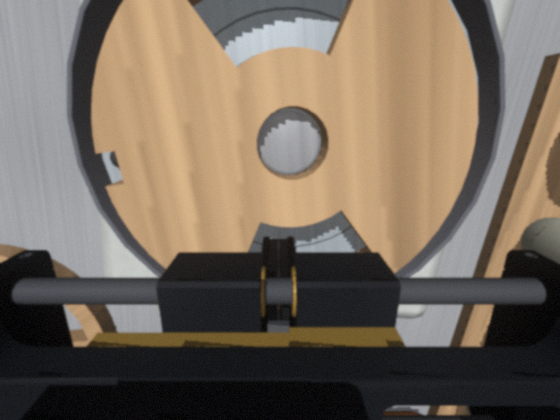

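>>> jog_arm:
  commands:
    - {"translation": [-1.5,0,-1],"twist": 0}
    - {"translation": [-1.5,0,-1],"twist": 0}
    - {"translation": [-1,0,0],"twist": 0}
    - {"translation": [0,0,0],"twist": 0}
    - {"translation": [0,0,0],"twist": 0}

```text
time: 18.3
ee_pos: [0.5749, -0.0545, 0.1281]
eef_rot: [-0.706, -0.035, 0.033, 0.706]
ft_force: [0.3, 0.3, -0.5]
width: 0.0003
```

Run:
```python
from h import *
nm('l15',38,114,[(460,222),(512,402),(342,242),(404,434)],(470,268))
nz('l16')
```

```text
offset ccw mm -3.04459260033325 [np.float64(-8.6), np.float64(7.7), np.float64(-8.3), np.float64(9.2)] notch ang -166.6353880260768 peg [ 0.47534568 -0.01040143] -168.31034210165382
t 18.3 pos [ 0.5749 -0.0545  0.1281] r 65.1 phi -93.2 toolz 95.5 j7 -0.04 F [ 0.3  0.3 -0.5] w 0.0003
x,y 43 116
```

View pics/l16z.png

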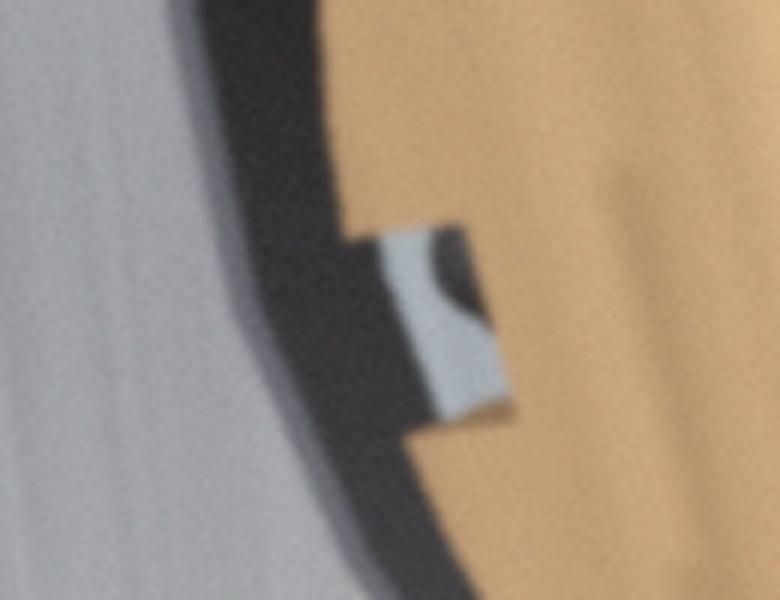

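>>> jog_arm:
  commands:
    - {"translation": [-1,0.1,0],"twist": 0}
    - {"translation": [-1,0.1,0],"twist": 0}
    - {"translation": [-1,0.1,0],"twist": 0}
    - {"translation": [0,0,0],"twist": 0}
    - {"translation": [0,0,0],"twist": 0}

```text
time: 18.85
ee_pos: [0.5719, -0.0542, 0.1281]
eef_rot: [-0.706, -0.035, 0.033, 0.706]
ft_force: [0.3, 0.1, -0.3]
width: 0.0002
```

Run:
```python
from h import *
nm('l16',43,116,[(464,222),(514,402),(342,242),(404,434)],(472,270))
nz('l17')
```

```text
offset ccw mm -2.600732765913773 [np.float64(-8.5), np.float64(7.6), np.float64(-8.2), np.float64(9.1)] notch ang -166.66575588660095 peg [ 0.47572138 -0.01071553] -168.10063012787822
t 18.85 pos [ 0.5719 -0.0542  0.1281] r 65.1 phi -95.9 toolz 95.5 j7 -0.04 F [ 0.3  0.1 -0.3] w 0.0002
x,y 48 117
```

View pics/l17z.png

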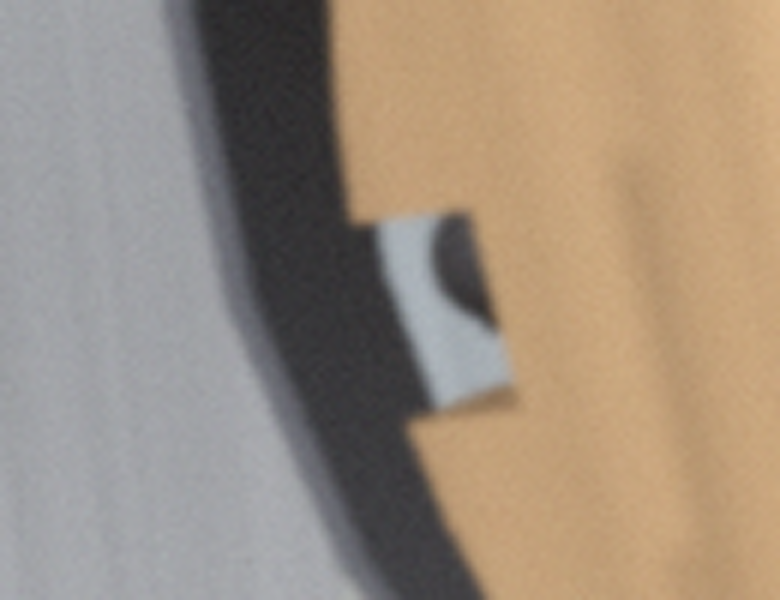

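Run:
```python
from h import *
nm('l17',48,117,[(472,211),(519,392),(350,228),(408,423)],(476,270))
```

```text
offset ccw mm -1.4129949438161722 [np.float64(-8.5), np.float64(7.6), np.float64(-8.3), np.float64(9.2)] notch ang -167.26764029633424 peg [ 0.47604818 -0.01069617] -168.07407153953392
```

>>> jog_arm:
  commands:
    - {"translation": [-0.6,0.1,0],"twist": 0}
    - {"translation": [-0.5,0.1,0],"twist": 0}
    - {"translation": [0,0,0],"twist": 0}
    - {"translation": [0,0,0],"twist": 0}

```text
time: 19.3
ee_pos: [0.5707, -0.054, 0.1281]
eef_rot: [-0.706, -0.035, 0.033, 0.706]
ft_force: [0.6, -0.1, 1.1]
width: 0.0003
```

Run:
```python
from h import *
nz('l18')
```

```text
t 19.3 pos [ 0.5707 -0.054   0.1281] r 65.0 phi -96.9 toolz 95.5 j7 -0.04 F [ 0.6 -0.1  1.1] w 0.0003
x,y 51 118
```

View pics/l18z.png

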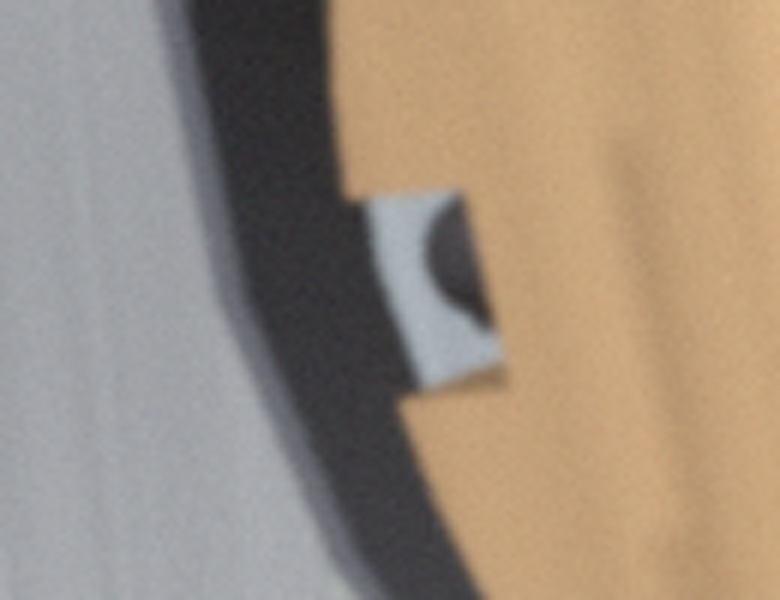

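Run:
```python
from h import *
nm('l18',51,118,[(463,190),(508,370),(342,202),(399,402)],(470,262))
```

```text
offset ccw mm -0.07805689621329939 [np.float64(-8.4), np.float64(7.5), np.float64(-8.5), np.float64(9.3)] notch ang -168.3049227637714 peg [ 0.47613236 -0.01018029] -168.3417406509675
```

>>> jog_arm:
  commands:
    - {"translation": [1.5,0,0],"twist": 0}
    - {"translation": [3,0,0],"twist": 0}
    - {"translation": [0,0,10],"twist": 0}
    - {"translation": [0,0,25],"twist": 0}
    - {"translation": [0,0,35],"twist": 0}
    - {"translation": [0,0,30],"twist": 0}
    - {"translation": [-18,-5,0],"twist": 0.12}
    - {"translation": [-18,-5,0],"twist": 0.12}
    - {"translation": [-18,-4,0],"twist": 0.12}
    - {"translation": [0,0,0],"twist": 0.12}
    - {"translation": [0,0,0],"twist": 0}
    - {"translation": [0,0,0],"twist": 0}

```text
time: 20.55
ee_pos: [0.5215, -0.0679, 0.2286]
eef_rot: [-0.678, -0.201, 0.198, 0.679]
ft_force: [0.3, 1.2, -0.2]
width: 0.0005
```

Run:
```python
from h import *
nz('l19')
```

```text
t 20.55 pos [ 0.5215 -0.0679  0.2286] r 97.0 phi -126.0 toolz 122.8 j7 0.55 F [ 0.3  1.2 -0.2] w 0.0005
x,y 210 75
```

View pics/l19z.png

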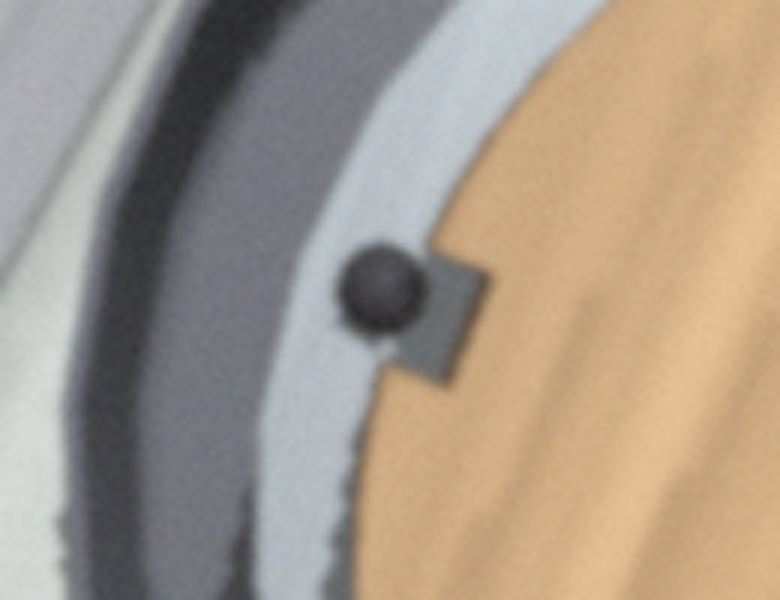

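Run:
```python
from h import *
nm('l19',210,75,[(489,271),(446,386),(425,245),(380,362)],(381,290))
```

```text
offset ccw mm 0.039348644412044276 [np.float64(-8.4), np.float64(8.3), np.float64(-8.4), np.float64(8.6)] notch ang -168.35982040552938 peg [ 0.47745341 -0.00991664] -168.33687613395426
```

>>> jog_arm:
  commands:
    - {"translation": [19,26,0],"twist": 0}
    - {"translation": [19,26,0],"twist": 0}
    - {"translation": [19,27,0],"twist": 0}
    - {"translation": [0,0,0],"twist": 0}
    - {"translation": [0,0,-25],"twist": 0}
    - {"translation": [0,0,-25],"twist": 0}
    - {"translation": [0,0,-15],"twist": 0}
    - {"translation": [0,0,0],"twist": 0}
    - {"translation": [0,0,0],"twist": 0}
  grip: 0.43

```text
time: 21.5
ee_pos: [0.5785, 0.011, 0.1638]
eef_rot: [-0.678, -0.202, 0.199, 0.678]
ft_force: [0.6, -0.4, -0.5]
width: 0.0489
```

Run:
```python
from h import *
look('l20')
```

```text
t 21.5 pos [0.5785 0.011  0.1638] r 0.5 phi 84.4 toolz 123.0 j7 0.32 F [ 0.6 -0.4 -0.5] w 0.0489
```

View pics/l20.png

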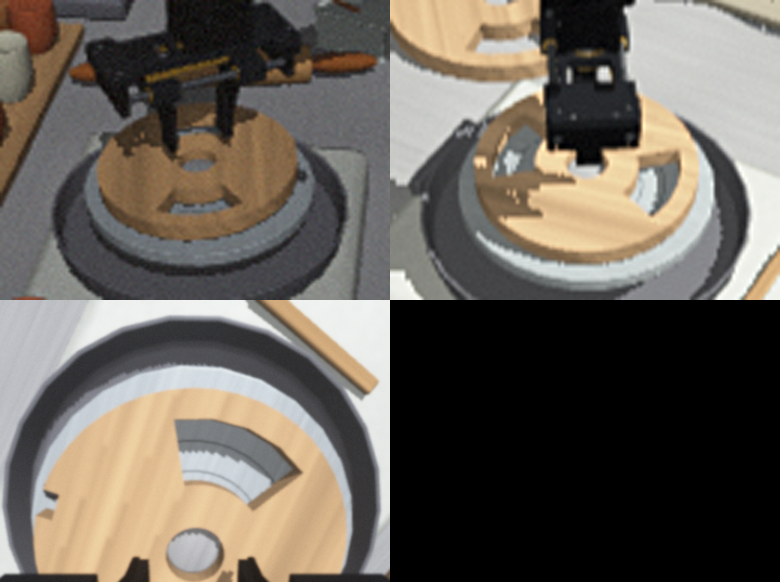

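View pics/l20wrist.png

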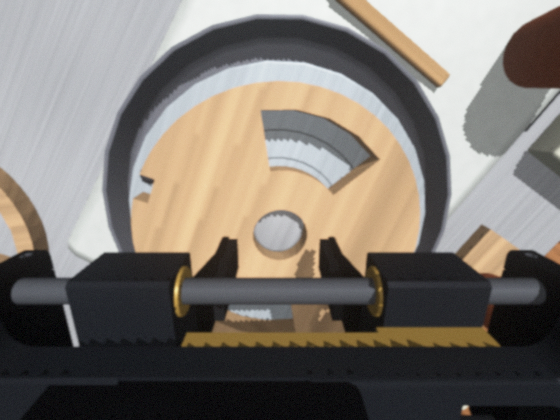

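>>> jog_arm:
  commands:
    - {"translation": [0,0,-8],"twist": 0}
    - {"translation": [0,0,-5],"twist": 0}
    - {"translation": [0,0,-2],"twist": 0}
    - {"translation": [0,0,-1.5],"twist": 0}
    - {"translation": [0,0,0],"twist": 0}

```text
time: 22.15
ee_pos: [0.5781, 0.011, 0.1463]
eef_rot: [-0.678, -0.202, 0.2, 0.678]
ft_force: [0.2, 0.1, 0.6]
width: 0.0496
```

Run:
```python
from h import *
nz('l21')
```

```text
t 22.15 pos [0.5781 0.011  0.1463] r 0.6 phi 125.2 toolz 123.0 j7 0.31 F [0.2 0.1 0.6] w 0.0496
x,y 59 140
```

View pics/l21z.png

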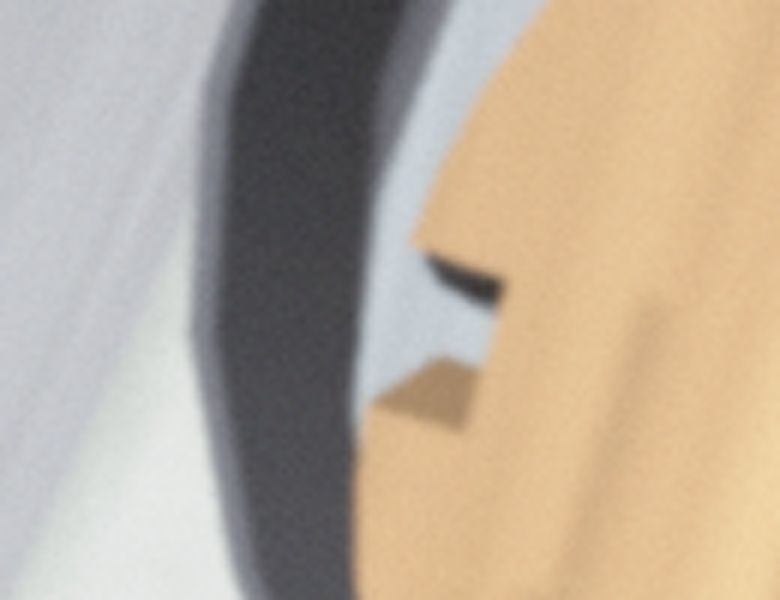

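Run:
```python
from h import *
nm('l21',59,140,[(507,280),(464,432),(411,245),(369,405)],(470,250))
```

```text
offset ccw mm -1.8862106582443423 [np.float64(-8.9), np.float64(8.4), np.float64(-8.8), np.float64(9.2)] notch ang -166.76515311152255 peg [ 0.47720228 -0.01061498] -167.98590324766678
```

>>> jog_arm:
  commands:
    - {"translation": [0,0,-1],"twist": 0}
    - {"translation": [0,0,-1],"twist": 0}
    - {"translation": [0,0,0],"twist": 0}

```text
time: 22.5
ee_pos: [0.5782, 0.011, 0.1445]
eef_rot: [-0.678, -0.202, 0.2, 0.678]
ft_force: [0.3, -0.8, 0.7]
width: 0.0493
```

Run:
```python
from h import *
c=pickle.load(open('pics/l20wrist.pkl','rb'))
im=cv2.imread('pics/l20wrist.png'); cv2.imwrite('pics/l20z.png',cv2.resize(im[140:240,100:230],None,fx=6,fy=6,interpolation=cv2.INTER_CUBIC))
nz('l22')
c=pickle.load(open('pics/l22wrist.pkl','rb'));p=(.4776,-.0099)
print([((proj(c,(*p,z))[0]-59)*6,(proj(c,(*p,z))[1]-140)*6) for z in (.15,.158)])
```

```text
t 22.5 pos [0.5782 0.011  0.1445] r 0.6 phi 120.0 toolz 123.0 j7 0.31 F [ 0.3 -0.8  0.7] w 0.0493
x,y 58 141
[(np.float64(485.57874307965363), np.float64(238.03382696722133)), (np.float64(452.78537452309433), np.float64(253.5766701655001))]
```

View pics/l20z.png

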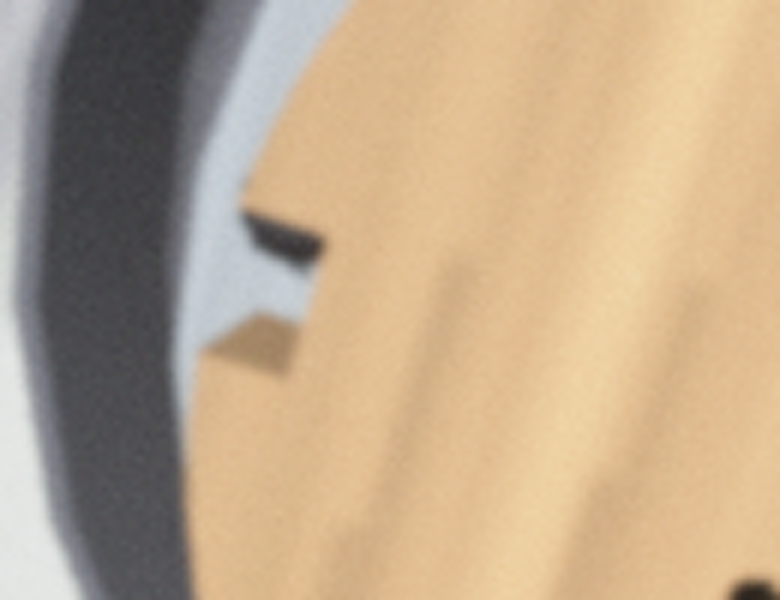

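View pics/l22z.png

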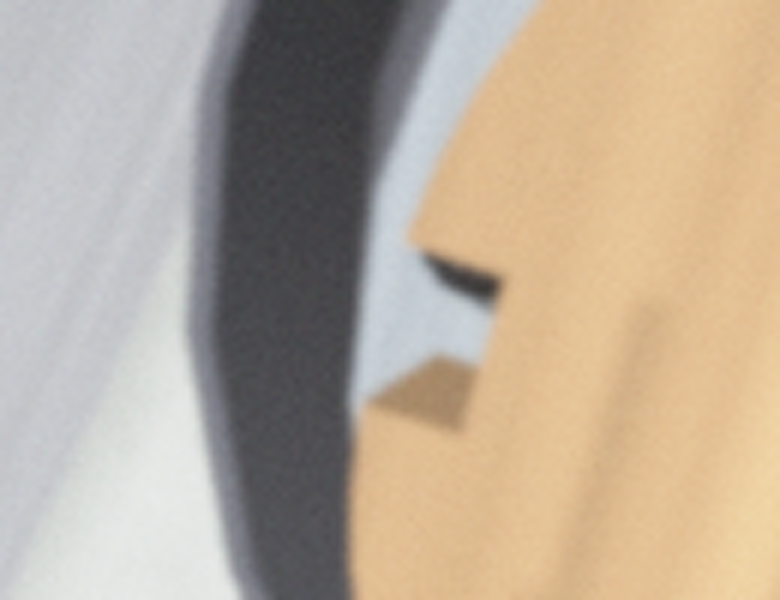

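Run:
```python
from h import *
nm('l20',100,140,[(325,240),(291,378),(240,205),(199,352)],(280,230))
nm('l22',58,141,[(507,278),(463,434),(411,243),(365,405)],(470,250))
```

```text
offset ccw mm 0.17073294061862826 [np.float64(-8.5), np.float64(8.3), np.float64(-8.9), np.float64(9.1)] notch ang -166.86335626405514 peg [ 0.47755272 -0.01258819] -166.87649976470885
offset ccw mm -1.616931893577769 [np.float64(-9.1), np.float64(8.6), np.float64(-8.9), np.float64(9.4)] notch ang -166.75975353278625 peg [ 0.47753789 -0.01075346] -167.87176755711081
```

>>> jog_arm:
  commands:
    - {"translation": [0,0,-1],"twist": 0}
    - {"translation": [0,0,-1],"twist": 0}
    - {"translation": [0,0,0],"twist": 0}

```text
time: 22.85
ee_pos: [0.5782, 0.011, 0.1424]
eef_rot: [-0.678, -0.202, 0.2, 0.678]
ft_force: [-0.4, -0.4, 0.2]
width: 0.0494
```

>>> jog_arm:
  commands:
    - {"translation": [0,0,-1],"twist": 0}
    - {"translation": [0,0,-1],"twist": 0}
    - {"translation": [0,0,0],"twist": 0}

```text
time: 23.15
ee_pos: [0.5782, 0.011, 0.1404]
eef_rot: [-0.678, -0.202, 0.2, 0.678]
ft_force: [-0.7, -0.6, 0.0]
width: 0.0498
```

>>> jog_arm:
  commands:
    - {"translation": [0,0,-1],"twist": 0}
    - {"translation": [0,0,-1],"twist": 0}
    - {"translation": [0,0,0],"twist": 0}

```text
time: 23.45
ee_pos: [0.5779, 0.0104, 0.1387]
eef_rot: [-0.678, -0.202, 0.2, 0.678]
ft_force: [-3.2, -2.2, 5.7]
width: 0.0497
```

Run:
```python
from h import *
look('l23'); nz('l23b')
c=pickle.load(open('pics/l23wrist.pkl','rb'))
```

```text
t 23.45 pos [0.5779 0.0104 0.1387] r 0.6 phi -170.4 toolz 123.0 j7 0.31 F [-3.2 -2.2  5.7] w 0.0497
t 23.6 pos [0.5779 0.0105 0.1387] r 0.6 phi -176.7 toolz 123.0 j7 0.31 F [-3.5 -2.7  5.1] w 0.0498
x,y 54 143
```

View pics/l23.png

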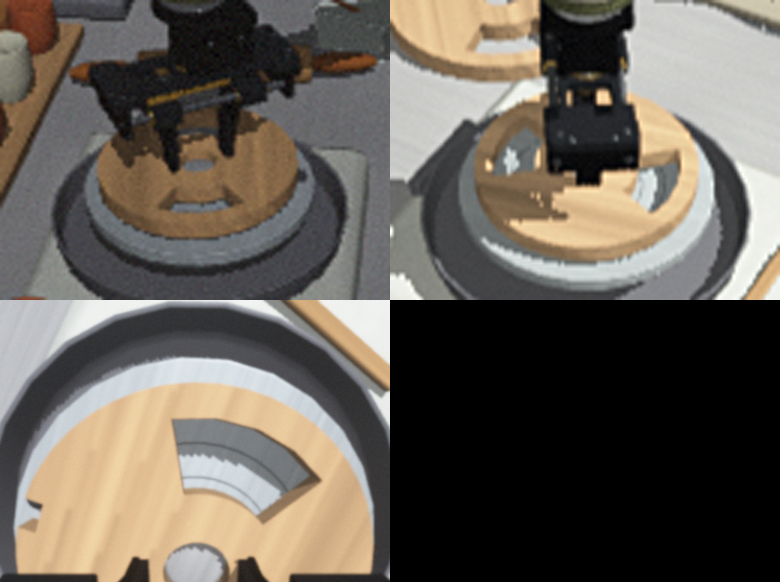

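View pics/l23bz.png

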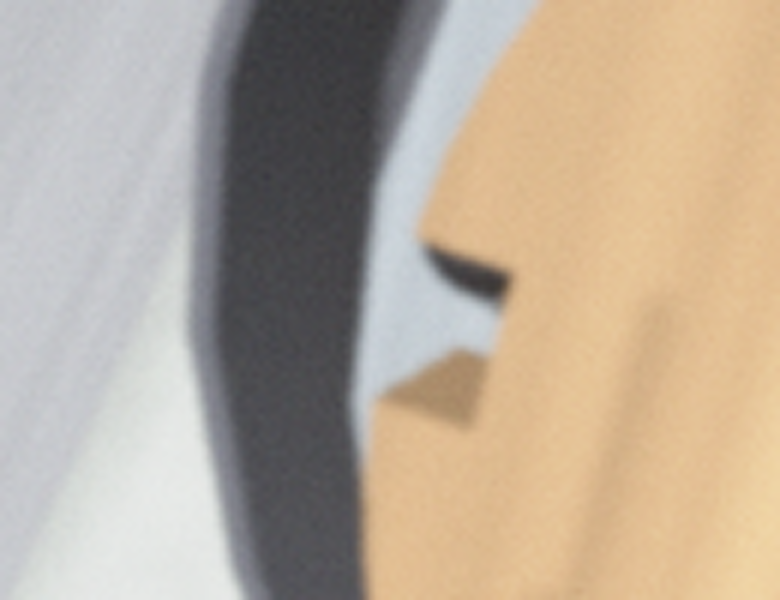

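>>> jog_arm:
  commands:
    - {"translation": [0,0,-1],"twist": 0}
    - {"translation": [0,0,-1],"twist": 0}
    - {"translation": [0,0,0],"twist": 0}

```text
time: 23.95
ee_pos: [0.5779, 0.0102, 0.1371]
eef_rot: [0.678, 0.202, -0.2, -0.678]
ft_force: [-5.3, -3.5, 7.9]
width: 0.0496
```

>>> jog_arm:
  commands:
    - {"translation": [0,0,-1],"twist": 0}
    - {"translation": [0,0,-1],"twist": 0}
    - {"translation": [0,0,0],"twist": 0}

```text
time: 24.25
ee_pos: [0.578, 0.0103, 0.1352]
eef_rot: [0.678, 0.202, -0.2, -0.678]
ft_force: [-5.2, -3.6, 7.4]
width: 0.0498
```

Run:
```python
from h import *
look('l24'); nz('l24b')
```

```text
t 24.25 pos [0.578  0.0103 0.1352] r 0.6 phi -161.4 toolz 123.0 j7 0.31 F [-5.2 -3.6  7.4] w 0.0498
t 24.4 pos [0.578  0.0103 0.1351] r 0.6 phi -161.6 toolz 123.0 j7 0.31 F [-5.1 -2.6  8.6] w 0.0494
x,y 50 145
```

View pics/l24bz.png

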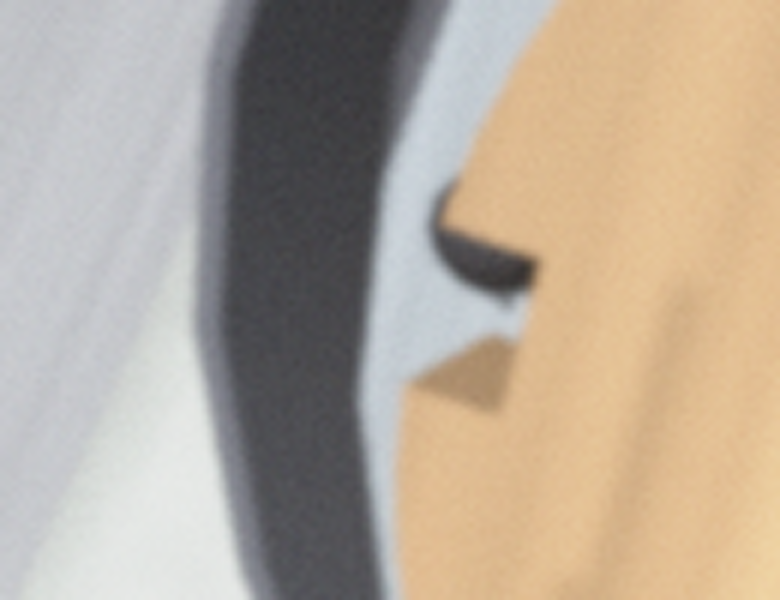

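View pics/l24.png

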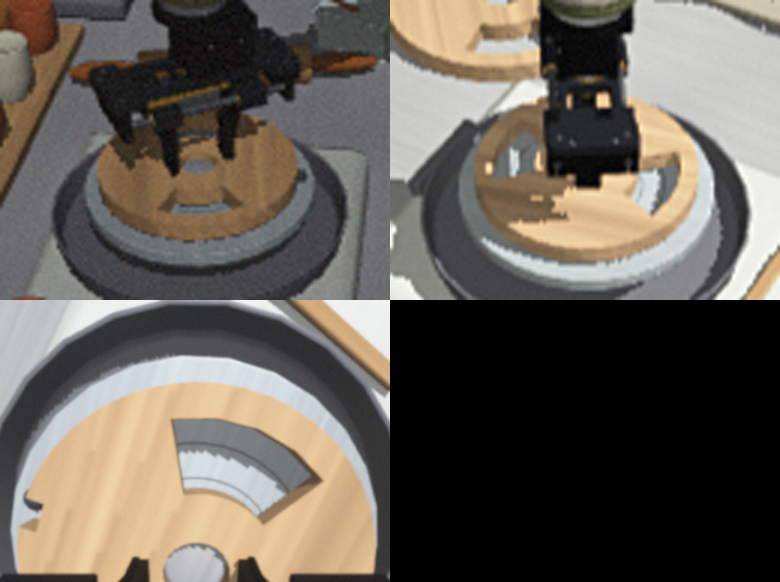

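>>> jog_arm:
  commands:
    - {"translation": [0,0,-1],"twist": 0}
    - {"translation": [0,0,-1],"twist": 0}
    - {"translation": [0,0,0],"twist": 0}

```text
time: 24.75
ee_pos: [0.5781, 0.0104, 0.1328]
eef_rot: [-0.678, -0.202, 0.2, 0.678]
ft_force: [-2.4, -1.8, 4.5]
width: 0.0497
```

>>> jog_arm:
  commands:
    - {"translation": [0,0,-1],"twist": 0}
    - {"translation": [0,0,-1],"twist": 0}
    - {"translation": [0,0,0],"twist": 0}

```text
time: 25.05
ee_pos: [0.5783, 0.0106, 0.1307]
eef_rot: [-0.678, -0.202, 0.2, 0.678]
ft_force: [-1.3, -2.3, 4.4]
width: 0.0495
```

Run:
```python
from h import *
look('l25'); nz('l25b')
```

```text
t 25.05 pos [0.5783 0.0106 0.1307] r 0.3 phi 151.1 toolz 123.0 j7 0.3 F [-1.3 -2.3  4.4] w 0.0495
t 25.2 pos [0.5783 0.0107 0.1306] r 0.3 phi 133.1 toolz 123.0 j7 0.3 F [-1.7 -2.3  4.7] w 0.0499
x,y 45 147
```

View pics/l25bz.png

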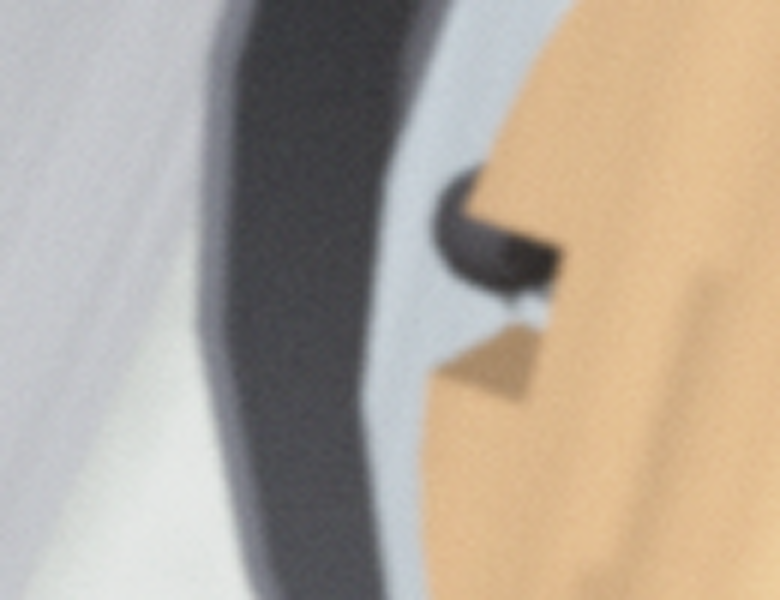

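View pics/l25.png

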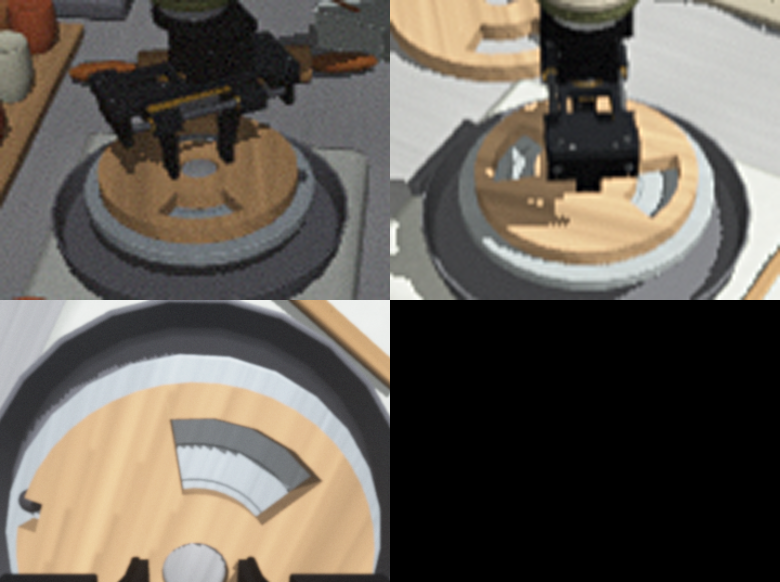

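>>> jog_arm:
  commands:
    - {"translation": [0,0,-1],"twist": 0}
    - {"translation": [0,0,-1],"twist": 0}
    - {"translation": [0,0,0],"twist": 0}

```text
time: 25.55
ee_pos: [0.5784, 0.0108, 0.1293]
eef_rot: [-0.678, -0.202, 0.2, 0.678]
ft_force: [-4.7, -2.6, 10.9]
width: 0.0498
```

>>> jog_arm:
  commands:
    - {"translation": [0,0,-1],"twist": 0}
    - {"translation": [0,0,-1],"twist": 0}
    - {"translation": [0,0,0],"twist": 0}

```text
time: 25.85
ee_pos: [0.5784, 0.0108, 0.1292]
eef_rot: [0.678, 0.202, -0.2, -0.678]
ft_force: [-11.4, -3.7, 26.7]
width: 0.0497
```

Run:
```python
from h import *
look('l26'); nz('l26b')
```

```text
t 25.85 pos [0.5784 0.0108 0.1292] r 0.3 phi 103.2 toolz 123.0 j7 0.3 F [-11.4  -3.7  26.7] w 0.0497
t 26.0 pos [0.5785 0.0108 0.1292] r 0.3 phi 99.6 toolz 123.0 j7 0.3 F [-11.6  -3.5  26.4] w 0.0496
x,y 43 148
```

View pics/l26bz.png

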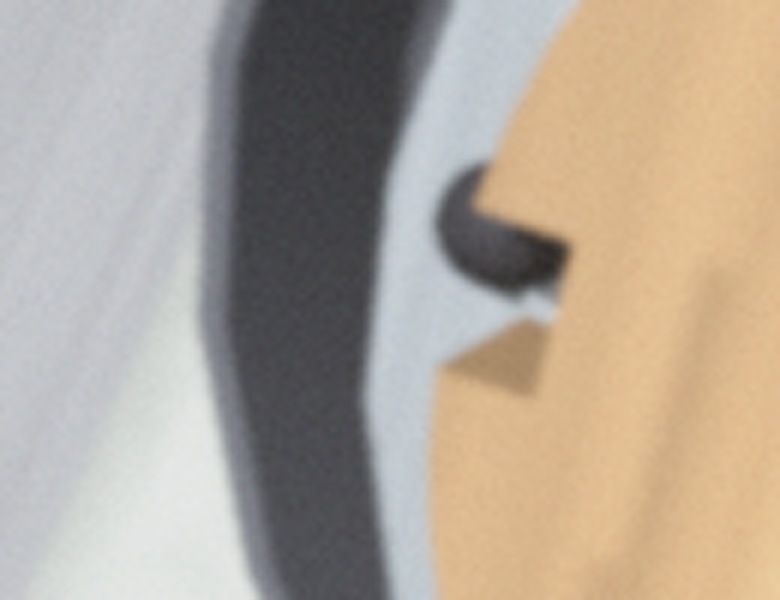

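View pics/l26.png

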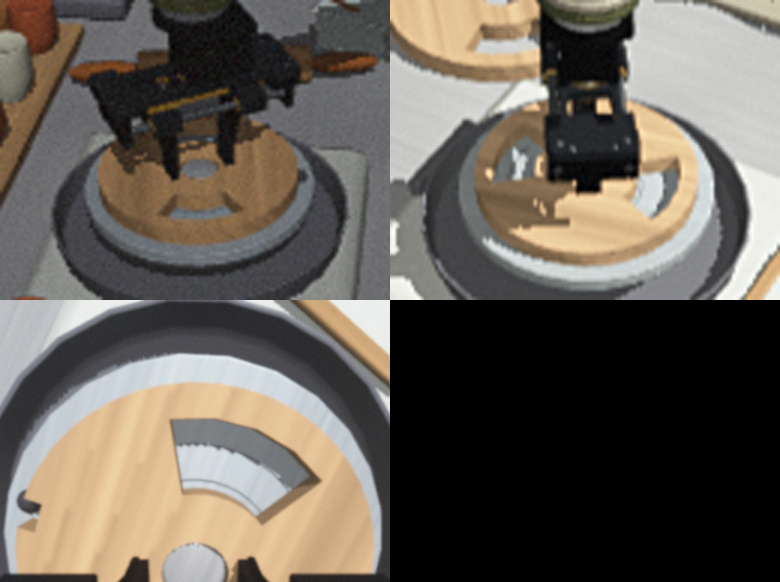

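Run:
```python
from h import *
s=read_state(); print(s['torque'],s['ft_force'])
c=pickle.load(open('pics/l26bwrist.pkl','rb')); x,y=43,148
for z in (.168,.172,.177,.181,.185):
    f=lambda q:ray(c,x+q[0]/6-.4,y+q[1]/6-.4,z)[:2]
    r=[f(q)-[.5783,.0109] for q in [(572,243),(533,398),(473,208),(435,362)]]
    print(z,[(round(np.hypot(*d)*1e3,1),round(np.degrees(np.arctan2(d[1],d[0])),1)) for d in r], np.degrees(np.arctan2(*sum(r)[::-1])))
```

```text
[-1.10668395e+00  3.11448277e+00 -2.34918926e-03] [-11.18306049  -2.68549242  26.76098273]
0.168 [(np.float64(90.6), np.float64(-172.9)), (np.float64(90.7), np.float64(-162.3)), (np.float64(100.1), np.float64(-172.4)), (np.float64(100.4), np.float64(-162.9))] -167.607512832339
0.172 [(np.float64(89.3), np.float64(-174.0)), (np.float64(89.1), np.float64(-163.5)), (np.float64(98.5), np.float64(-173.4)), (np.float64(98.5), np.float64(-164.0))] -168.72683738419963
0.177 [(np.float64(87.7), np.float64(-175.4)), (np.float64(87.1), np.float64(-165.0)), (np.float64(96.6), np.float64(-174.7)), (np.float64(96.3), np.float64(-165.5))] -170.17973789699846
0.181 [(np.float64(86.5), np.float64(-176.6)), (np.float64(85.5), np.float64(-166.4)), (np.float64(95.2), np.float64(-175.8)), (np.float64(94.5), np.float64(-166.7))] -171.38624907591898
0.185 [(np.float64(85.3), np.float64(-177.9)), (np.float64(84.0), np.float64(-167.7)), (np.float64(93.7), np.float64(-177.0)), (np.float64(92.7), np.float64(-167.9))] -172.63302102910376
```

>>> jog_arm:
  commands:
    - {"translation": [0,0,5],"twist": 0}
    - {"translation": [0,0,20],"twist": 0}
    - {"translation": [0,0,40],"twist": 0}
    - {"translation": [0,0,35],"twist": 0}
    - {"translation": [-19,-26,0],"twist": 0}
    - {"translation": [-19,-26,0],"twist": 0}
    - {"translation": [-19,-27,0],"twist": 0}
    - {"translation": [0,0,0],"twist": 0}
    - {"translation": [0,0,0],"twist": 0}

```text
time: 26.95
ee_pos: [0.5213, -0.0681, 0.2265]
eef_rot: [-0.678, -0.202, 0.199, 0.678]
ft_force: [0.4, -0.3, -0.4]
width: 0.0495
```

Run:
```python
from h import *
nz('l27');look('l27')
nz('l27b')
```

```text
t 26.95 pos [ 0.5213 -0.0681  0.2265] r 97.2 phi -126.0 toolz 123.0 j7 0.55 F [ 0.4 -0.3 -0.4] w 0.0495
x,y 210 75
t 27.0 pos [ 0.5216 -0.0671  0.2265] r 96.3 phi -126.2 toolz 123.1 j7 0.55 F [-1.  -0.3  0.4] w 0.0495
t 27.15 pos [ 0.5217 -0.0666  0.2264] r 95.8 phi -126.4 toolz 123.2 j7 0.55 F [ 0.1 -0.2  0.1] w 0.0496
x,y 209 76
```

View pics/l27bz.png

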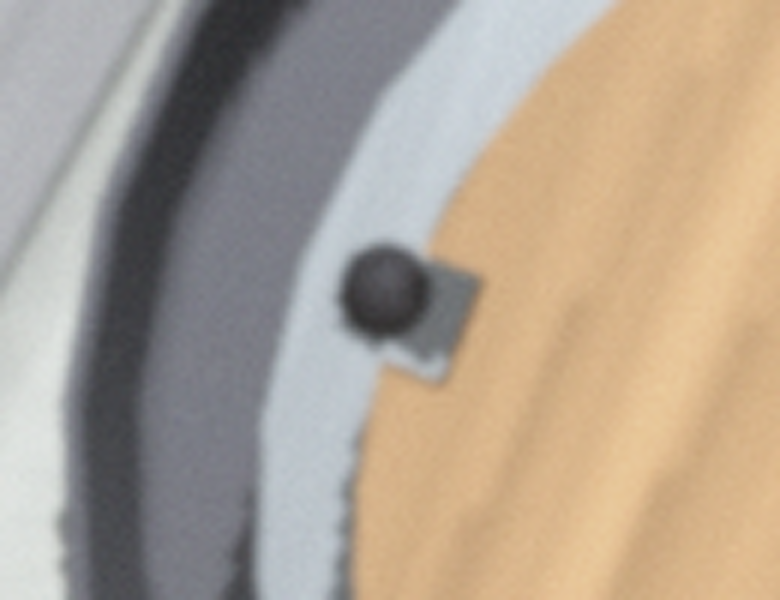

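View pics/l27.png

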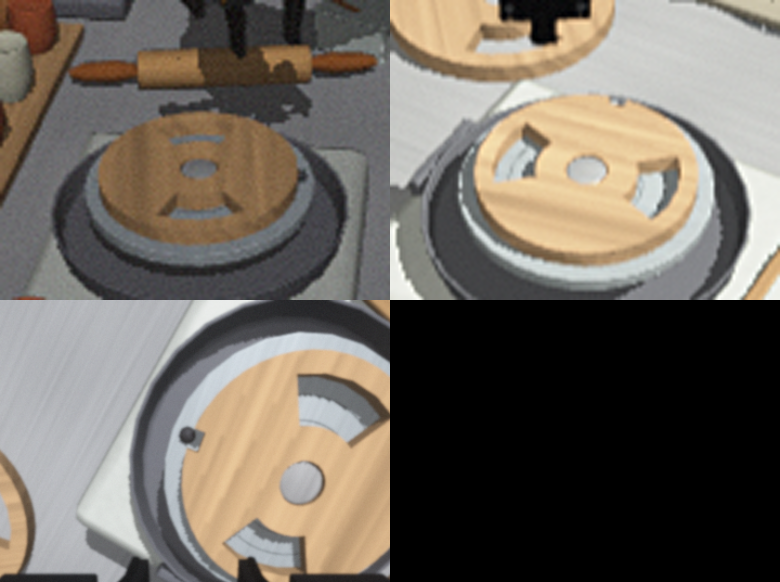

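Run:
```python
from h import *
C=(.5785,.0108); o=[]
for n in ('side','scene'):
    c=pickle.load(open(f'pics/l27{n}.pkl','rb')); im=cv2.imread(f'pics/l27{n}.png'); u,v=map(int,proj(c,[*C,.17])); k=6
    z=cv2.resize(im[v-45:v+45,u-62:u+62],None,fx=k,fy=k,interpolation=cv2.INTER_CUBIC)
    for h,col in ((.168,(0,0,255)),(.177,(0,255,0)),(.150,(255,0,0))):
        for a in np.arange(0,360,6):
            p=proj(c,[C[0]+.1*np.cos(np.radians(a)),C[1]+.1*np.sin(np.radians(a)),h]); cv2.circle(z,(int((p[0]-u+62+.5)*k),int((p[1]-v+45+.5)*k)),2,col,-1)
    cv2.imwrite(f'pics/l27o_{n}.png',z)
```

```text
(no output)
```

View pics/l27o_side.png

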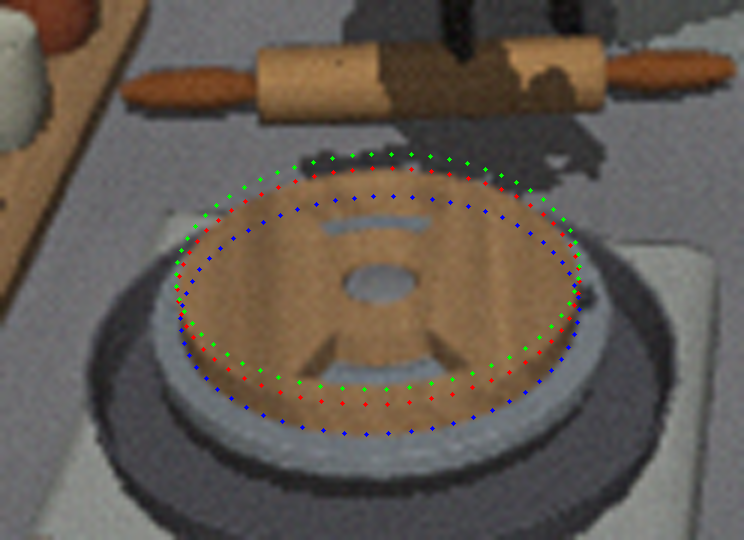

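View pics/l27o_scene.png

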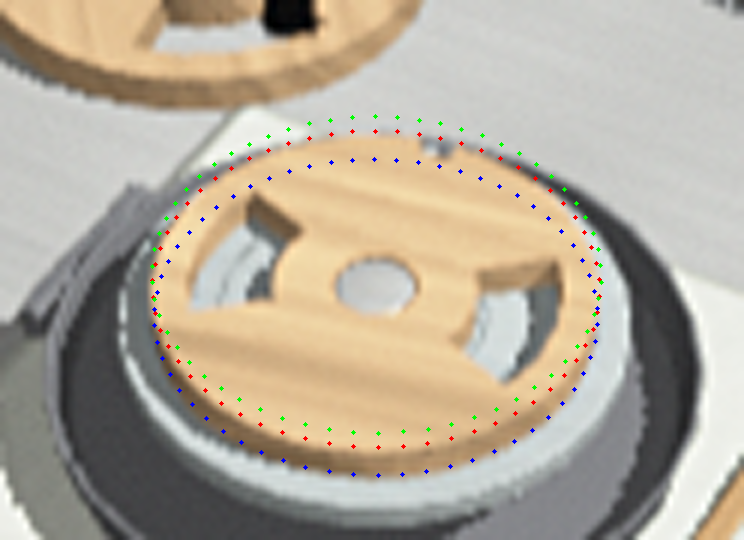

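>>> jog_arm:
  commands:
    - {"translation": [0,0,40],"twist": 0}
    - {"translation": [0,0,30],"twist": 0}
    - {"translation": [-10,-35,0],"twist": 0}
    - {"translation": [-10,-40,0],"twist": 0}
    - {"translation": [-10,-40,0],"twist": 0}
    - {"translation": [-10,-40,0],"twist": 0}
    - {"translation": [0,-30,0],"twist": 0}
    - {"translation": [0,0,0],"twist": 0}
    - {"translation": [0,0,0],"twist": 0}

```text
time: 28.1
ee_pos: [0.4816, -0.2526, 0.2962]
eef_rot: [-0.677, -0.202, 0.2, 0.679]
ft_force: [0.2, 0.5, 1.0]
width: 0.0496
```

Run:
```python
from h import *
st(); a=cv2.imread('pics/scene0.png'); snap('scene','l28scene'); b=cv2.imread('pics/l28scene.png'); snap('side','l28side')
cv2.imwrite('pics/l28.png',b)
```

```text
t 28.1 pos [ 0.4816 -0.2526  0.2962] r 280.3 phi -110.2 toolz 123.0 j7 0.92 F [0.2 0.5 1. ] w 0.0496
```

View pics/l28.png

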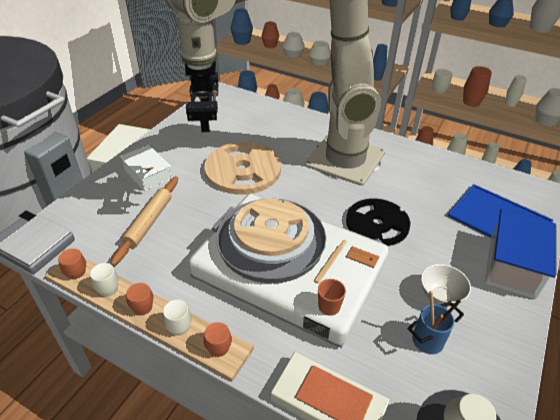

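View pics/l28side.png

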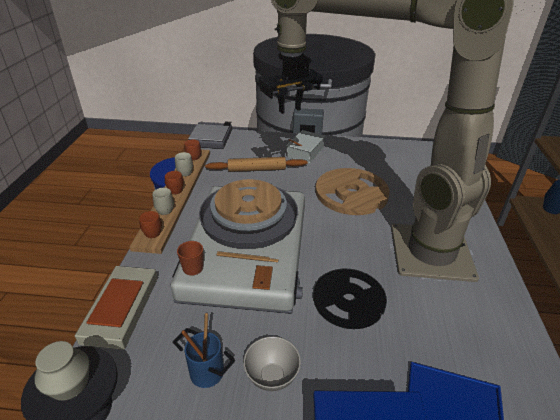

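The bat lies flat on the wheel at scene (271,225), the arm is clear, and everything else is where it was. I'll hand it in.

```bash
python3 -c "
from bench import *
print(close_job())"
```

```text
the job is handed in; nothing more can be done
None
```

The bat is home: flat on the wheel head, with the drive peg in its notch. I handed the job in at about 28 s, with the arm well clear.

- **Turning:** I pushed the bat about 176° counter-clockwise with the shut fingertips in slot_a. That overshot the peg by about 2.7 mm, so I nudged it back from the other end of the slot. A view from nearly overhead then put the peg within about 0.1 mm of the middle of the notch.
- **Pressing:** I pressed with the fingers straddling the centre hole. The vertical force stayed mostly under 11 N and rose to about 27 N once the bat was down.
- **Last checks:** In both fixed cameras the rim matches a flat bat all round, with its top 18 mm above the head. The near-overhead view after pressing shows the peg in the notch, and by eye nothing else has moved.

**Two readings that disagreed:**
- **Fingertip height:** In the pictures the fingertips sat about 30–40 mm above the reported TCP. I set the working heights from the pictures and the contact force instead.
- **Notch angle:** A slanted view before pressing put the notch 1.5° off. I put this down to the bat's lean and trusted the overhead view.

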